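# Make up two festival gift trays

### The job

Make up the two gift trays: on the red one lay the long green cake in the long trough and stand the amber bottle with the black cap in the square pocket; on the blue one lay the short green cake and stand the green bottle with the yellow cap in the same way. Cakes must lie flat and bottles stand upright on the tray floor, and the bottle with the white cap, the drinks can and the scissors are to be left where they are.

Things in the scene. Friction and masses are not known exactly. Their poses are not given: they have to be found in the camera images.
- roll_long: Wrapped cake in bright green film with pale ties: the longer bar 150 mm long and 48 x 48 mm in section, rounded edges, rigid, lying flat on the table, roughly crosswise to the robot. About 0.25 to 0.5 kg. Origin: the middle of the bar (24 mm above what it lies on); x runs along its length, z up at the start.
- roll_short: Wrapped cake in bright green film with pale ties: the shorter bar 96 mm long and 48 x 48 mm in section, rounded edges, rigid, lying flat on the table, roughly crosswise to the robot. About 0.16 to 0.32 kg. Origin: the middle of the bar (24 mm above what it lies on); x runs along its length, z up at the start.
- bottle_amber: Sauce bottle, brown amber glass with a black cap, upright in one of the carton's cells at the start (which cell varies). 140 mm tall; round body 56 mm across up to 78 mm, tapering to a 28 mm neck; cylindrical cap 32 mm across from 106 to 140 mm above its foot, which stands clear above the carton's walls and is the place to grip from above. About 0.2 to 0.4 kg. Origin: centre of its foot; z points up to the cap.
- bottle_green: Sauce bottle, dark green glass with a yellow cap, upright in one of the carton's cells at the start (which cell varies). 140 mm tall; round body 56 mm across up to 78 mm, tapering to a 28 mm neck; cylindrical cap 32 mm across from 106 to 140 mm above its foot, which stands clear above the carton's walls and is the place to grip from above. About 0.2 to 0.4 kg. Origin: centre of its foot; z points up to the cap.
- bottle_clear: Sauce bottle, pale clear glass with a white cap (not wanted: it stays in its cell), upright in one of the carton's cells at the start (which cell varies). 140 mm tall; round body 56 mm across up to 78 mm, tapering to a 28 mm neck; cylindrical cap 32 mm across from 106 to 140 mm above its foot, which stands clear above the carton's walls and is the place to grip from above. About 0.2 to 0.4 kg. Origin: centre of its foot; z points up to the cap.
- tray_red: Red gift tray, fixed to the table, 268 x 92 mm outside, floor 4 mm thick, rim and cross rib 14 mm high (above the table) and 4 mm thick. The rib parts it into a square bottle pocket with a paler floor, 84 x 84 mm inside, centred at x = -88 mm, y = 0, and a long cake trough, 172 x 84 mm inside, centred at x = +44 mm, y = 0. Empty at the start. Origin: centre of its underside, on the table; x runs along its length towards the cake trough, z up.
- tray_blue: Blue gift tray, fixed to the table, 268 x 92 mm outside, floor 4 mm thick, rim and cross rib 14 mm high (above the table) and 4 mm thick. The rib parts it into a square bottle pocket with a paler floor, 84 x 84 mm inside, centred at x = -88 mm, y = 0, and a long cake trough, 172 x 84 mm inside, centred at x = +44 mm, y = 0. Empty at the start. Origin: centre of its underside, on the table; x runs along its length towards the cake trough, z up.
- carton: Open cardboard carton, fixed, 180 x 180 mm outside and 88 mm high, walls, floor and full-height dividers 4 mm thick: four square cells 84 mm wide, centred at x = +-44 mm, y = +-44 mm. Three hold a bottle standing on the floor (4 mm above the table); the cell at +x, +y is empty. Origin: centre of its underside; z up.
- can: Plain silver drinks can, 53 mm across, 110 mm tall, full, loose, standing on the table beyond the cakes. A bystander. Origin: centre of its foot.
- scissors: Scissors with teal handles, about 185 mm long and 9 mm high, loose, lying flat beyond the trays, crosswise. A bystander. Origin: near the pivot, at table height; x runs towards the blade tips.
Things that resemble listed ones, but are neither listed nor needed, are in the scene too. What is shaped like the bottle_green but pink is not meant. Leave any purple look-alike of the bottle_amber alone.

How it is judged:
By the outcome, as a careful person would: the job done as asked, in the order asked, and still so for the second after the job is handed in, with the robot touching nothing.
It also fails if it takes over 99 s, if anything falls off the work surface, if the arm or the gripper's body presses on something with over 40 N, if the wrist force passes 120 N, or if a joint passes its speed limit or range.

### The arm

A 6-joint arm with a two-finger parallel gripper is mounted at the origin on the work surface. World frame = base frame: x ahead of the robot, y to its left, z up, the work surface at z = 0. Lengths are in mm, angles in rad, forces in N, time in s.
With the tool pointing down it reaches from about 300 to 850 mm from the base axis. Payload 5.4 kg.
Tool frame: the origin (TCP) lies between the finger pads; the fingertips stand 22 mm ahead of it and the grasp point (between the pads) lies 3 mm ahead of it; z points along the fingers, y is the direction in which the jaws open and shut (so a half turn about z gives the same grasp; the last joint's range is limited). The gripper opens to 85 mm and grips with 20 to 120 N. Pads are 22 mm wide; open, the fingers measure 114 mm over their backs; the gripper's body (76 mm by 85 mm) begins 54 mm behind the grasp point. The pads swing forward as they close: fully open they stand 13 mm farther back than shut.
Start: joints at [0.921, 0.158, 1.597, -0, 1.386, -0.21], TCP at [244.818, 520.26, 253.299] pointing down, gripper open.
Joint ranges: [-2.91, 2.91], [-0.94, 2.29], [0.18, 2.7], [-1.29, 4.43], [0.17, 2.64], [-3, 3]. Speed limits (rad/s): [2.57, 2.57, 3.14, 3.14, 3.14, 3.14].

### API

Orientations are given as [roll, pitch, yaw] about the fixed x, y, z axes, in that order (R = Rz(yaw) Ry(pitch) Rx(roll)).
In Python, from workcell import env, eyes, models gives the robot as it stands. The module is installed in compiled form; this text tells all that it offers.
- The arm moves only by the tool send_rows, never from a script. Its argument "rows" is a list of rows, each a list of 7 numbers: the turn, a rotation vector about the tool's x, y, z in rad, then the shift along the tool's x, y, z in mm, then the closure, from -1 (fully open) to 1 (shut). A call has 1 to 8 rows; each row shifts and turns the pose as measured when the row begins, along the tool's axes as they then stand; what a row does not reach is not made up. A row lasts 1/12 s, in which the tool goes at most 41.7 mm and 7.16 degrees, less where a joint would pass 70% of its speed; a pose out of reach is approached as far as the arm can. A call is refused whole if a number of a shift passes 41.7 or a number of a turn 0.125, either way. A call with a gripper value outside its range is refused whole. The fingers move at their own pace and stop on an object; "squeeze" is the grip in N (left out, the last holds). Time passes only in rows, so rows that do not move let the fingers close. It gives the time, the measured TCP pose, the force and the opening at its end, in the units of the state.
- env.observe(): the state, without advancing time (a new reading comes with each control period).
- eyes.snapshot(name): name is "side" or "top" or "wrist"; returns a dict with "pixels" (480x640x3 uint8, blue, green, red), "fx", "fy", "cx", "cy" (pixels), "T" (4x4, takes a point from camera to world coordinates). Camera axes: x right, y up, looking along -z (the intrinsics and any distortion apply to the point x, -y, -z); pixel columns grow to the right and rows downward; lengths in mm; the calibration is good to about 2 mm. A picture is of the moment at which its call begins. There is no depth.
- env.sign_off(): hands the job in, once; it reports no verdict.
Trained networks look in a picture, given as the dict that the camera call returned (one of the last four; its "shot" number tells which), for a name from the list of things; names that differ only in an ending like _2 or _b are one class to them, and where a whole thing is asked for, a point or a joint stands for the part that bears it (a point fixed in the world has none). Each returns a list of dicts, best first, with "conf" (0 to 1); they miss things now and then, are a little off and sometimes report something else, mostly with a low value. They report only what shows in the picture. A call takes as long as a camera call. They do not tell look-alikes from the thing itself.
- models.spot_in(picture, target): "position" ([column, row] as shares, 0 to 1, of the picture: columns of its width, rows of its height, amid what is visible of it).
- models.masks_of(picture, target): "pixels" (480x640 bool, what is visible of it) and "position" ([column, row] as shares, 0 to 1, of the picture: columns of its width, rows of its height, amid what is visible of it).
- models.tip_of(picture, target): "position" ([column, row] as shares, 0 to 1, of the picture: columns of its width, rows of its height: a listed point, or the origin of a listed thing).
The state is a dict: "time_s": time; "qpos": joint angles; "joint_vel": joint speeds; "effort": joint torques, N m; "tool_pos": TCP position; "ee_rot": TCP orientation; "contact_force": force on the tool from outside, world axes, zero at the start; "wrist_torque": the same for the moment, N m; "opening": finger opening in mm.
Only numpy, scipy, OpenCV 4.12 (cv2) and the standard library are available. Lean on these libraries where they do the work, as an engineer would, in place of code of your own. Each camera call takes 0.05 s, during which the arm holds its last target.

## Working session

There is one attempt and no reset: what is moved stays moved. The work goes in short steps, Python scripts to look and compute and a tool call to move; the robot and the scene stay as the last step left them, time stands still between calls to the robot, and variables do not carry over. Pictures are saved under pics/ and viewed, and the job is handed in when it is done.

Besides the shell and the picture viewer there is one more tool, called after "Emit:" as name(argument=value, ...) on one line, values as JSON. send_rows: Moves the arm, as the interface text tells. Its arguments: {"type":"object","properties":{"rows":{"type":"array","items":{"type":"array","items":{"type":"number"}}},"squeeze":{"type":"number"}},"required":["rows"]}

```bash
mkdir -p pics
python3 - <<'E'
from workcell import env, eyes, models
import cv2
s=env.observe(); print(s)
for n in ("top","side","wrist"):
    p=eyes.snapshot(n); cv2.imwrite(f"pics/{n}0.png",p["pixels"]); print(n,{k:v for k,v in p.items() if k!="pixels"})
E
```

```text
{'time_s': 0.0, 'qpos': array([ 9.20904130e-01,  1.59045494e-01,  1.59824933e+00,  1.17838686e-05,
        1.38618708e+00, -2.10088746e-01]), 'joint_vel': array([ 1.79141126e-04, -1.00116454e-03,  6.60026121e-05,  4.96148733e-04,
       -1.13855468e-03,  4.83599628e-04]), 'effort': array([-2.26652664e-04, -3.96003771e+01, -3.31428266e+01, -3.98115762e-04,
        8.60139728e-03,  3.98232743e-06]), 'tool_pos': array([244.47593874, 519.81864683, 252.31028832]), 'ee_rot': array([-3.13974735e+00, -4.05322654e-04,  2.70178665e+00]), 'contact_force': array([-0.74168265, -0.02084861,  0.39229452]), 'wrist_torque': array([-0.00560339, -0.03561796,  0.02865164]), 'opening': 85.13767763305356}
top {'fx': 611.5748959991172, 'fy': 611.5748959991172, 'cx': 316.17485992694986, 'cy': 247.43948307856013, 'T': array([[-7.06687066e-02,  9.72666096e-01, -2.21193579e-01,
         2.69645916e+02],
       [-9.97495939e-01, -6.95293249e-02,  1.29431010e-02,
         1.85192161e+01],
       [-2.79012472e-03,  2.21554369e-01,  9.75144029e-01,
         1.28377611e+03],
       [ 0.00000000e+00,  0.00000000e+00
[... 288 characters left out ...]
01e-01,  6.89983136e-01,
         6.31976130e+02],
       [ 1.82790880e-02,  7.13154338e-01,  7.00768696e-01,
         6.63973165e+02],
       [ 0.00000000e+00,  0.00000000e+00,  0.00000000e+00,
         1.00000000e+00]]), 'shot': 2}
wrist {'fx': 367.50530561001955, 'fy': 367.50530561001955, 'cx': 322.9964718881084, 'cy': 239.3845870970166, 'T': array([[ 4.25995113e-01, -8.66984829e-01, -2.58583585e-01,
         1.78873446e+02],
       [ 9.04722648e-01,  4.07510465e-01,  1.24145685e-01,
         5.50024220e+02],
       [-2.25690868e-03, -2.86831881e-01,  9.57978277e-01,
         3.74115286e+02],
       [ 0.00000000e+00,  0.00000000e+00,  0.00000000e+00,
         1.00000000e+00]]), 'shot': 3}
```

View pics/top0.png

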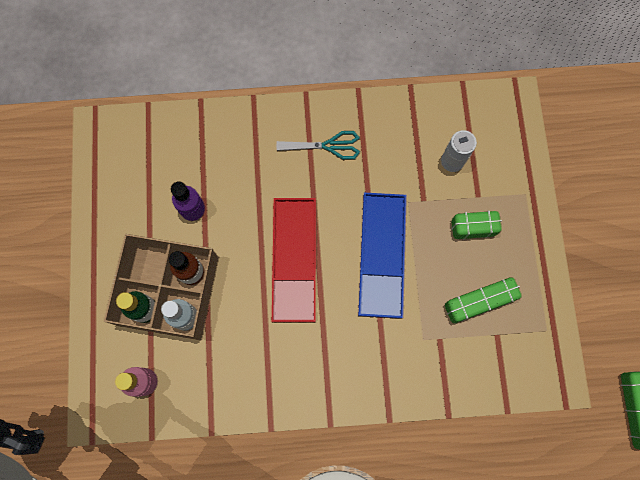

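View pics/side0.png

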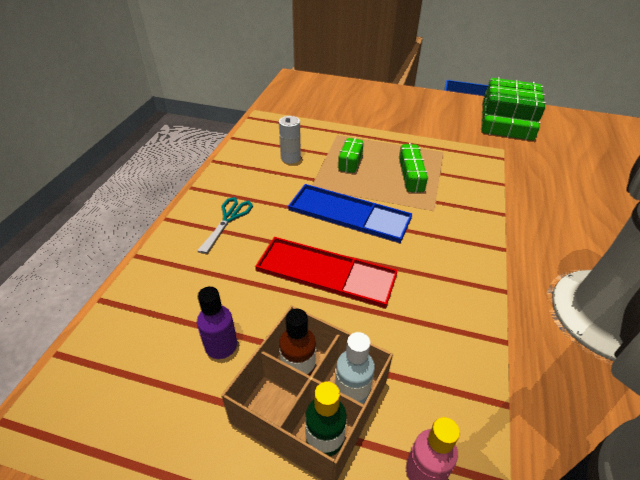

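View pics/wrist0.png

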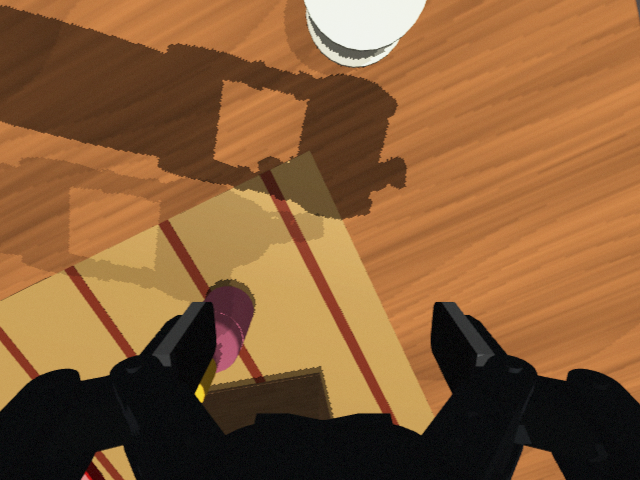

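```bash
cat > h.py <<'E'
import numpy as np, cv2
from scipy.optimize import minimize
def proj(p,P):
    P=np.atleast_2d(np.asarray(P,float)); T=p["T"]; c=(P-T[:3,3])@T[:3,:3]
    return np.stack([p["fx"]*c[:,0]/-c[:,2]+p["cx"], p["fy"]*-c[:,1]/-c[:,2]+p["cy"]],1)
def back(p,uv,z):
    T=p["T"]; d=np.array([(uv[0]-p["cx"])/p["fx"],-(uv[1]-p["cy"])/p["fy"],-1.]); d=T[:3,:3]@d
    return T[:3,3]+d*(z-T[2,3])/d[2]
def box(lx,ly,z0,z1,cx=0,cy=0):
    return np.array([[cx+a*lx/2,cy+b*ly/2,z] for a in(-1,1) for b in(-1,1) for z in(z0,z1)])
def cyl(r,z0,z1,n=32):
    t=np.linspace(0,2*np.pi,n,endpoint=False); return np.concatenate([np.c_[r*np.cos(t),r*np.sin(t),0*t+z] for z in(z0,z1)])
def place(pts,x,y,yaw):
    c,s=np.cos(yaw),np.sin(yaw); return np.c_[x+c*pts[:,0]-s*pts[:,1],y+s*pts[:,0]+c*pts[:,1],pts[:,2]]
def sil(p,pts):
    m=np.zeros((480*4,640*4),np.uint8); h=cv2.convexHull(((proj(p,pts)+.5)*4).astype(np.float32)); cv2.fillConvexPoly(m,np.round(h).astype(int),255)
    return cv2.resize(m,(640,480),interpolation=cv2.INTER_AREA)/255.
def fit(views,pts,x0,yawfit=True):
    def c(v):
        s=0
        q=place(pts,v[0],v[1],v[2] if yawfit else x0[2])
        for p,m in views:
            a=sil(p,q); s+=1-np.minimum(a,m).sum()/np.maximum(a,m).sum()
        return s/len(views)
    n=3 if yawfit else 2
    x0=np.array(x0,float); d=[12,12,.15][:n]
    sim=[x0[:n]]+[x0[:n]+np.eye(n)[i]*d[i] for i in range(n)]
    r=minimize(c,x0[:n],method="Nelder-Mead",options=dict(initial_simplex=np.array(sim),xatol=.1,fatol=1e-5,maxiter=200))
    return r.x,r.fun
E
python3 - <<'E'
from h import *
from workcell import env,eyes,models
top=eyes.snapshot("top"); side=eyes.snapshot("side")
sh={"roll_long":box(150,48,0,48),"roll_short":box(96,48,0,48),"tray_red":box(268,92,0,14),"tray_blue":box(268,92,0,14)}
for n in ["roll_long","roll_short","tray_red","tray_blue","carton","bottle_amber","bottle_green","bottle_clear"]:
    V=[]
    for nm,p in(("top",top),("side",side)):
        M=models.masks_of(p,n)
        print(n,nm,[(round(d["conf"],2),(np.array(d["position"])*[640,480]).round().tolist(),int(d["pixels"].sum())) for d in M])
E
```

```text
roll_long top [(0.73, [483.0, 299.0], 1862)]
roll_long side [(0.94, [410.0, 169.0], 1083), (0.7, [354.0, 368.0], 2037)]
roll_short top [(0.93, [479.0, 224.0], 1135)]
roll_short side [(0.82, [349.0, 155.0], 651), (0.34, [329.0, 271.0], 5190)]
tray_red top [(0.66, [293.0, 261.0], 5353), (0.65, [458.0, 150.0], 991), (0.39, [160.0, 281.0], 6263)]
tray_red side [(0.68, [225.0, 217.0], 762), (0.58, [327.0, 272.0], 5315)]
tray_blue top [(0.88, [381.0, 255.0], 5471)]
tray_blue side [(0.75, [351.0, 211.0], 3614)]
carton top [(0.96, [159.0, 279.0], 6291)]
carton side [(0.69, [295.0, 393.0], 12109)]
bottle_amber top [(0.95, [185.0, 265.0], 838), (0.93, [187.0, 199.0], 966)]
bottle_amber side [(0.95, [300.0, 341.0], 1759), (0.87, [215.0, 326.0], 2087)]
bottle_green top [(0.84, [140.0, 383.0], 1031)]
bottle_green side [(0.92, [437.0, 453.0], 2481), (0.69, [329.0, 417.0], 2361)]
bottle_clear top [(0.73, [180.0, 316.0], 898)]
bottle_clear side [(0.91, [356.0, 368.0], 2022)]
```

```bash
cat > m.py <<'E'
from h import *
from workcell import env,eyes,models
top=eyes.snapshot("top"); side=eyes.snapshot("side")
def mk(p,n,at):
    M=models.masks_of(p,n); M=[d for d in M if np.hypot(*(np.array(d["position"])*[640,480]-at))<15]
    return M[0]["pixels"].astype(float) if M else None
def over(p,pts,im,col):
    h=cv2.convexHull(proj(p,pts).astype(np.float32)); cv2.polylines(im,[np.round(h).astype(int)],True,col,1)
it=top["pixels"].copy(); is_=side["pixels"].copy()
J=[("roll_long",box(146,46,1,47),(483,299),(412,168),48),("roll_short",box(94,46,1,47),(478,224),(350,155),48),
("tray_red",box(268,92,0,14),(294,260),(327,272),14),("tray_blue",box(268,92,0,14),(383,255),(350,212),14),("carton",box(180,180,0,88),(161,284),(300,393),88)]
for n,pts,at,as_,h in J:
    a=mk(top,n,at); b=mk(side,n,as_)
    x=back(top,at,h/2); y0=np.pi/2*-1 if "roll" in n else (np.pi if 0 else 0)
    best=None
    V=[v for v in((top,a),(side,b)) if v[1] is not None]
    for vv in ([V] if len(V)<2 else [V,V[:1],V[1:]]):
      r=min((fit(vv,pts,[x[0],x[1],yy]) for yy in (0,np.pi/2)),key=lambda r:r[1])
      print(n,len(vv),r[0].round(3),round(r[1],3))
      best=best or r
    for p,im in((top,it),(side,is_)): over(p,place(pts,*best[0]),im,(255,0,255))
def cap(p,uv,kind):
    hsv=cv2.cvtColor(p["pixels"],cv2.COLOR_BGR2HSV); H,S,Vv=[hsv[...,i].astype(int) for i in range(3)]
    m={"y":(abs(H-26)<8)&(S>200)&(Vv>110),"k":(Vv<45),"w":(S<30)&(Vv>150)}[kind].astype(np.uint8)
    n,l,st,c=cv2.connectedComponentsWithStats(m)
    d=np.hypot(*(c[1:]-uv).T)+1e3*(st[1:,4]<40); i=1+d.argmin(); return (l==i).astype(float),st[i],c[i]
for n,k,at,as_ in(("amber","k",(179,260),(297,322)),("green","y",(125,300),(327,397)),("clear","w",(170,309),(358,345))):
    V=[]
    for p,u in((top,at),(side,as_)):
        m,st,c=cap(p,u,k); print(n,st,c.round(1)); V.append((p,m))
    x=back(top,at,130)
    for vv in(V,V[:1],V[1:]):
        r=fit(vv,cyl(16,110,144),[x[0],x[1],0],False); print("  ",r[0].round(1),round(r[1],3))
        if len(vv)==2:
            for p,im in((top,it),(side,is_)): over(p,place(cyl(16,110,144),*r[0],0),im,(255,0,255))
cv2.imwrite("pics/fit_t.png",it); cv2.imwrite("pics/fit_s.png",is_)
E
python3 m.py
```

```text
roll_long 2 [ 421.628 -333.361    1.853] 0.097
roll_long 1 [ 419.891 -332.888   -1.289] 0.066
roll_long 1 [ 423.004 -330.719    1.84 ] 0.076
roll_short 2 [ 582.032 -340.741    1.604] 0.123
roll_short 1 [ 580.79  -340.488    1.575] 0.077
roll_short 1 [ 583.302 -341.006    1.631] 0.141
tray_red 2 [539.749  51.097   3.072] 0.031
tray_red 1 [ 5.38626e+02  5.09700e+01 -7.00000e-02] 0.017
tray_red 1 [ 5.41815e+02  5.26010e+01 -6.90000e-02] 0.018
tray_blue 2 [ 537.219 -138.149    3.016] 0.047
tray_blue 1 [ 5.36610e+02 -1.38839e+02 -1.32000e-01] 0.035
tray_blue 1 [ 538.034 -136.967    3.005] 0.048
carton 2 [ 4.90923e+02  3.20794e+02 -2.41000e-01] 0.334
carton 1 [ 4.89580e+02  3.20064e+02 -2.37000e-01] 0.308
carton 1 [ 4.92332e+02  3.21453e+02 -2.34000e-01] 0.35
amber [168 251  21  21 299] [178.3 260.6]
amber [285 309  24  31 602] [296.6 324. ]
   [526.7 271.9] 0.115
   [525.1 270.6] 0.082
   [527.4 273.3] 0.071Traceback (most recent call last):
  File "m.py", line 30, in <module>
    m,st,c=cap(p,u,k); print(n,st,c.round(1)); V.append((p,m))
           ~~~^^^^^^^
  File "m.py", line 26, in cap
    d=np.hypot(*(c[1:]-uv).T)+1e3*(st[1:,4]<40); i=1+d.argmin(); return (l==i).astype(float),st[i],c[i]
                                                     ~~~~~~~~^^
ValueError: attempt to get argmin of an empty sequence
```

```bash
sed -i 's/(abs(H-26)<8)&(S>200)&(Vv>110)/(abs(H-26)<6)\&(S>225)\&(Vv>90)/; s/"w":(S<30)&(Vv>150)/"w":(S<40)\&(Vv>120)/' m.py
sed -i 's/^for n,pts,at,as_,h in J:/print([cv2.cvtColor(p["pixels"],cv2.COLOR_BGR2HSV)[u[1],u[0]] for p,u in((top,(125,300)),(side,(327,397)),(top,(170,309)),(side,(358,345)))])\n&/' m.py; python3 m.py | tail -12
```

```text
tray_red 2 [ 5.40388e+02  5.16110e+01 -7.60000e-02] 0.037
tray_red 1 [ 5.3902e+02  5.0989e+01 -7.1000e-02] 0.038
tray_red 1 [ 5.41014e+02  5.24770e+01 -6.90000e-02] 0.024
tray_blue 2 [ 5.37067e+02 -1.37789e+02 -1.31000e-01] 0.034
tray_blue 1 [ 5.35466e+02 -1.38503e+02 -1.30000e-01] 0.025
tray_blue 1 [ 5.38516e+02 -1.36757e+02 -1.31000e-01] 0.025
carton 1 [ 4.92376e+02  3.21937e+02 -2.32000e-01] 0.348
amber [168 251  21  21 305] [178.2 260.5]
amber [285 309  24  31 598] [296.6 324.1]
   [526.7 271.9] 0.111
   [525.3 270.9] 0.081
   [527.4 273.3] 0.072Traceback (most recent call last):
  File "m.py", line 31, in <module>
    m,st,c=cap(p,u,k); print(n,st,c.round(1)); V.append((p,m))
           ~~~^^^^^^^
  File "m.py", line 27, in cap
    d=np.hypot(*(c[1:]-uv).T)+1e3*(st[1:,4]<40); i=1+d.argmin(); return (l==i).astype(float),st[i],c[i]
                                                     ~~~~~~~~^^
ValueError: attempt to get argmin of an empty sequence
```

```bash
python3 m.py | head -3
```

```text
[array([ 26, 145, 200], dtype=uint8), array([ 28, 255, 249], dtype=uint8), array([113,  10, 212], dtype=uint8), array([ 30,   3, 250], dtype=uint8)]
roll_long 2 [ 420.68  -332.781    1.856] 0.089
roll_long 1 [ 419.851 -333.283   -1.288] 0.049Traceback (most recent call last):
  File "m.py", line 31, in <module>
    m,st,c=cap(p,u,k); print(n,st,c.round(1)); V.append((p,m))
           ~~~^^^^^^^
  File "m.py", line 27, in cap
    d=np.hypot(*(c[1:]-uv).T)+1e3*(st[1:,4]<40); i=1+d.argmin(); return (l==i).astype(float),st[i],c[i]
                                                     ~~~~~~~~^^
ValueError: attempt to get argmin of an empty sequence
```

```bash
sed -i 's/(abs(H-26)<6)&(S>225)&(Vv>90)/(abs(H-28)<6)\&(S>190)\&(Vv>90)/' m.py; python3 m.py | tail -11
```

```text
[527.4 273.3] 0.07
green [134 376   1   1   1] [134. 376.]
green [315 382  25  23 453] [326.7 392.9]
   [458.3 358. ] 0.707
   [455.1 372.6] 1.0
   [458.3 358. ] 0.414
clear [161 299  30  28 514] [175.8 311.4]
clear [347 333  23  19 354] [358.3 342. ]
   [434.3 272.6] 0.535
   [433.9 286.4] 0.617
   [435.4 268.5] 0.463
```

Run:
```python
from h import *
im=cv2.imread("pics/top0.png"); h=cv2.cvtColor(im,cv2.COLOR_BGR2HSV)
print(h[300,114:150:2].tolist()); print(h[292:312:2,125].tolist())
a=cv2.resize(im[235:345,95:225],None,fx=4,fy=4,interpolation=cv2.INTER_NEAREST)
im2=cv2.imread("pics/fit_s.png"); b=cv2.resize(im2[290:470,220:400],None,fx=2.4,fy=2.4,interpolation=cv2.INTER_NEAREST)
H=max(a.shape[0],b.shape[0]); f=lambda q:cv2.copyMakeBorder(q,0,H-q.shape[0],0,0,cv2.BORDER_CONSTANT)
cv2.imwrite("pics/crop1.png",cv2.resize(np.hstack([f(a),f(b)]),None,fx=.8,fy=.8))
```

```text
[[3, 82, 56], [23, 157, 164], [25, 141, 204], [25, 148, 200], [26, 144, 202], [26, 143, 203], [26, 143, 201], [26, 145, 201], [26, 139, 203], [25, 146, 197], [22, 168, 91], [20, 181, 100], [60, 255, 13], [71, 181, 48], [70, 190, 43], [55, 144, 46], [71, 196, 43], [75, 223, 16]]
[[22, 175, 112], [26, 145, 204], [26, 147, 198], [26, 147, 201], [26, 140, 200], [26, 145, 201], [26, 143, 201], [26, 140, 204], [24, 156, 196], [41, 193, 45]]
```

View pics/crop1.png

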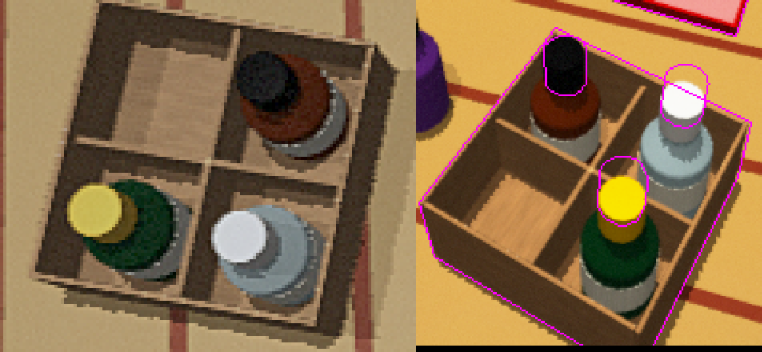

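View pics/fit_t.png

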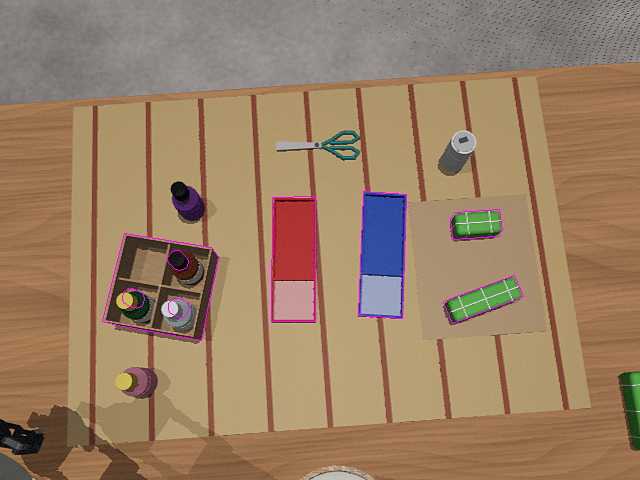

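```bash
cat > plan.py <<'E'
import sys,json,numpy as np
from scipy.spatial.transform import Rotation as R
from workcell import env
# usage: plan.py closure step  x,y,z,yaw [x,y,z,yaw ...]
s=env.observe(); g=float(sys.argv[1]); st=float(sys.argv[2])
p=np.array(s["tool_pos"],float); Rc=R.from_euler("xyz",s["ee_rot"])
print("t",round(s["time_s"],2),"p",p.round(1),"rpy",np.round(s["ee_rot"],3),"F",np.round(s["contact_force"],1),"op",round(s["opening"],1))
rows=[]
for a in sys.argv[3:]:
    x,y,z,w=map(float,a.split(",")); q=np.array([x,y,z]); Rt=R.from_euler("xyz",[np.pi,0,w])
    rv=(Rc.inv()*Rt).as_rotvec(); n=int(max(1,np.ceil(np.linalg.norm(q-p)/st),np.ceil(np.linalg.norm(rv)/.12)))
    for i in range(n):
        d=Rc.inv().apply((q-p)/(n-i)); r=(Rc.inv()*Rt).as_rotvec()/(n-i)
        row=[round(v,3) if abs(v)>.002 else 0 for v in r]+[round(v,1) for v in d]+[g]
        rows.append(row); p=p+Rc.apply(row[3:6]); Rc=Rc*R.from_rotvec(row[:3])
for i in range(0,len(rows),8): print(json.dumps(rows[i:i+8]))
E
python3 - <<'E'
from h import *
from workcell import eyes
p=eyes.snapshot("top")
for n,u in(("amber",(177.8,260)),("green",(124.7,301.3)),("clear",(170.3,308.8))): print(n,back(p,u,144).round(1))
c=np.array([490.9,320.8]);w=-.235
for n,d in(("amber",(44,-44)),("green",(-44,44)),("clear",(-44,-44))): print(n,place(np.array([[*d,0.]]),*c,w).round(1))
for n,x,y,w in(("red",540,51.4,-.072),("blue",537.1,-137.9,-.131)):
  print(n,place(np.array([[-88,0,0],[44,0,0.]]),x,y,w).round(1))
E
python3 plan.py -1 35 450,50,260,2.7 421,-333,150,1.855
```

```text
amber [522.5 267.9 144. ]
green [450.5 368.9 144. ]
clear [430.3 283.8 144. ]
amber [[523.4 267.8   0. ]]
green [[458.4 373.8   0. ]]
clear [[437.9 288.3   0. ]]
red [[452.2  57.7   0. ]
 [583.9  48.2   0. ]]
blue [[ 449.9 -126.4    0. ]
 [ 580.7 -143.6    0. ]]
t 3.5 p [244.8 520.3 253.3] rpy [-3.142 -0.     2.702] F [ 0.1 -0.4 -0.2] op 85.3
[[0, 0, 0, -25.7, -22.5, -0.4, -1.0], [0, 0, 0, -25.7, -22.5, -0.5, -1.0], [0, 0, 0, -25.7, -22.5, -0.4, -1.0], [0, 0, 0, -25.7, -22.6, -0.5, -1.0], [0, 0, 0, -25.7, -22.5, -0.4, -1.0], [0, 0, 0, -25.7, -22.6, -0.5, -1.0], [0, 0, 0, -25.7, -22.5, -0.4, -1.0], [0, 0, 0, -25.7, -22.6, -0.5, -1.0]]
[[0, 0, 0, -25.8, -22.5, -0.4, -1.0], [0, 0, 0, -25.7, -22.6, -0.5, -1.0], [0, 0, 0, -25.8, -22.5, -0.4, -1.0], [0, 0, 0, -25.7, -22.6, -0.5, -1.0], [0, 0, 0, -25.8, -22.5, -0.4, -1.0], [0, 0, 0, -25.7, -22.6, -0.5, -1.0], [0, 0, 0, -25.8, -22.5, -0.4, -1.0], [0, 0, 0.071, -11.4, -29.9, 9.2, -1.0]]
[[0, 0, 0.071, -13.5, -29.0, 9.2, -1.0], [0, 0, 0.07, -15.5, -28.0, 9.2, -1.0], [0, 0, 0.071, -17.4, -26.8, 9.2, -1.0], [0, 0, 0.07, -19.3, -25.5, 9.1, -1.0], [0, 0, 0.071, -21.0, -24.1, 9.2, -1.0], [0, 0, 0.07, -22.7, -22.6, 9.1, -1.0], [0, 0, 0.071, -24.2, -20.9, 9.2, -1.0], [0, 0, 0.07, -25.7, -19.2, 9.1, -1.0]]
[[0, 0, 0.071, -27.0, -17.3, 9.2, -1.0], [0, 0, 0.07, -28.1, -15.4, 9.1, -1.0], [0, 0, 0.071, -29.1, -13.4, 9.2, -1.0]]
```

Emit:
send_rows(rows=[[0,0,0,-25.7,-22.5,-0.5,-1],[0,0,0,-25.7,-22.5,-0.5,-1],[0,0,0,-25.7,-22.5,-0.5,-1],[0,0,0,-25.7,-22.5,-0.5,-1],[0,0,0,-25.7,-22.5,-0.5,-1],[0,0,0,-25.7,-22.5,-0.5,-1],[0,0,0,-25.7,-22.5,-0.5,-1],[0,0,0,-25.7,-22.5,-0.5,-1]])

```text
time_s: 4.17
tool_pos: [355.7, 265.3, 256.7]
ee_rot: [3.138, -0.0, 2.714]
contact_force: [1.1, 0.1, 0.2]
opening: 85.7
```

Emit:
send_rows(rows=[[0,0,0,-25.7,-22.5,-0.5,-1],[0,0,0,-25.7,-22.5,-0.5,-1],[0,0,0,-25.7,-22.5,-0.5,-1],[0,0,0,-25.7,-22.5,-0.5,-1],[0,0,0,-25.7,-22.5,-0.5,-1],[0,0,0,-25.7,-22.5,-0.5,-1],[0,0,0,-25.7,-22.5,-0.5,-1],[0,0,0.071,-11.4,-29.9,0,-1]])

```text
time_s: 4.83
tool_pos: [456.6, 1.8, 262.3]
ee_rot: [3.134, 0.007, 2.642]
contact_force: [0.1, -1.3, -0.1]
opening: 85.6
```

```bash
python3 plan.py -1 35 421,-333,150,1.855
```

```text
t 4.83 p [456.6   1.8 262.3] rpy [3.134 0.007 2.642] F [ 0.1 -1.3 -0.1] op 85.6
[[0, 0, 0.072, -11.7, -28.3, 10.1, -1.0], [0, 0, 0.072, -13.7, -27.4, 10.1, -1.0], [0, 0, 0.071, -15.6, -26.4, 10.1, -1.0], [0, 0, 0.072, -17.4, -25.2, 10.1, -1.0], [0, 0, 0.071, -19.2, -23.9, 10.1, -1.0], [0, 0, 0.072, -20.8, -22.5, 10.1, -1.0], [0.002, 0, 0.071, -22.4, -20.9, 10.1, -1.0], [0.002, 0, 0.072, -23.9, -19.2, 10.1, -1.0]]
[[0.002, 0, 0.071, -25.2, -17.5, 10.1, -1.0], [0.002, 0, 0.072, -26.3, -15.6, 10.2, -1.0], [0.002, 0, 0.071, -27.4, -13.7, 10.1, -1.0]]
```

Emit:
send_rows(rows=[[0,0,0.072,-11.7,-28.3,10,-1],[0,0,0.072,-13.7,-27.4,10,-1],[0,0,0.072,-15.6,-26.4,10,-1],[0,0,0.072,-17.4,-25.2,10,-1],[0,0,0.072,-19.2,-23.9,10,-1],[0,0,0.072,-20.8,-22.5,10,-1],[0.002,0,0.072,-22.4,-20.9,10,-1],[0.002,0,0.072,-23.9,-19.2,10,-1]])

```text
time_s: 5.5
tool_pos: [427.7, -255.8, 183.3]
ee_rot: [3.128, 0.011, 2.035]
contact_force: [1.3, 0.8, 0.3]
opening: 85.3
```

```bash
python3 plan.py -1 30 421,-333,130,1.855
```

```text
t 5.5 p [ 427.7 -255.8  183.3] rpy [3.128 0.011 2.035] F [1.3 0.8 0.3] op 85.3
[[0.004, 0.003, 0.045, -16.3, -10.3, 13.4, -1.0], [0.003, 0.002, 0.045, -16.8, -9.5, 13.4, -1.0], [0.004, 0.003, 0.045, -17.3, -8.7, 13.3, -1.0], [0.003, 0.002, 0.046, -17.7, -7.9, 13.4, -1.0]]
```

Emit:
send_rows(rows=[[0.004,0.003,0.045,-16.3,-10.3,13.4,-1],[0.003,0.002,0.045,-16.8,-9.5,13.4,-1],[0.004,0.003,0.045,-17.3,-8.7,13.4,-1],[0.003,0.002,0.046,-17.7,-7.9,13.4,-1],[0,0,0,0,0,0,-1]])

```text
time_s: 5.92
tool_pos: [417.9, -342.8, 126.7]
ee_rot: [-3.141, 0.002, 1.835]
contact_force: [-0.6, 0.3, -0.2]
opening: 85.6
```

```bash
python3 - <<'E'
from workcell import eyes
import cv2
p=eyes.snapshot("wrist"); cv2.imwrite("pics/w1.png",p["pixels"])
E
python3 plan.py -1 20 421,-333,42,1.855
```

```text
t 5.97 p [ 418.4 -341.7  127.7] rpy [3.141e+00 2.000e-03 1.837e+00] F [-0.1 -0.6  0.2] op 85.2
[[0, 0, -0.004, 1.6, 1.0, 17.1, -1.0], [0, 0, -0.003, 1.6, 1.0, 17.2, -1.0], [0, 0, -0.004, 1.5, 0.9, 17.1, -1.0], [0, 0, -0.003, 1.5, 1.0, 17.2, -1.0], [0, 0, -0.004, 1.6, 1.0, 17.1, -1.0]]
```

View pics/w1.png

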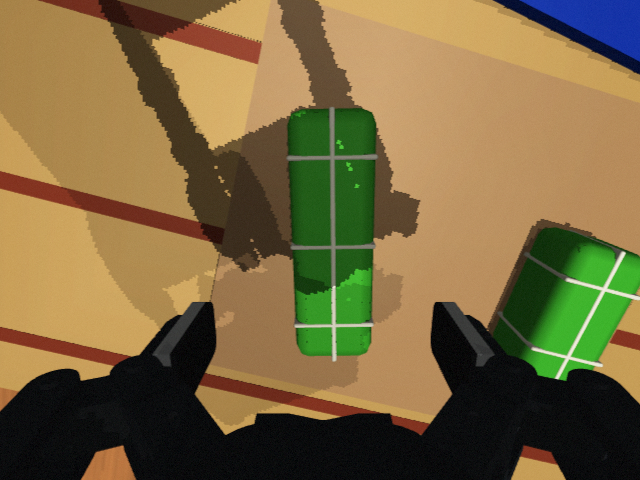

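Emit:
send_rows(rows=[[0,0,-0.004,1.6,1.0,17,-1],[0,0,-0.004,1.6,1.0,17,-1],[0,0,-0.004,1.6,1.0,17,-1],[0,0,-0.004,1.6,1.0,17,-1],[0,0,-0.004,1.6,1.0,15,-1],[0,0,0,0,0,0,-1]])

```text
time_s: 6.47
tool_pos: [424.8, -331.5, 47.4]
ee_rot: [3.137, 0.009, 1.865]
contact_force: [-0.4, 0.2, -0.7]
opening: 85.4
```

```bash
python3 plan.py -1 20 421,-333,42,1.855
```

```text
t 6.47 p [ 424.8 -331.5   47.4] rpy [3.137 0.009 1.865] F [-0.4  0.2 -0.7] op 85.4
[[0.005, 0.009, 0.01, -0.2, -4.1, 5.4, -1.0]]
```

Emit:
send_rows(rows=[[0.005,0.009,0.01,-0.2,-4,6,-1],[0,0,0,0,0,0,0.5],[0,0,0,0,0,0,0.5],[0,0,0,0,0,0,0.5],[0,0,0,0,0,0,0.5],[0,0,0,0,0,0,0.5]], squeeze=40)

```text
time_s: 6.97
tool_pos: [422.9, -333.5, 45.7]
ee_rot: [3.14, 0.004, 1.857]
contact_force: [0.4, 0.7, -4.3]
opening: 47.2
```

```bash
python3 plan.py 0.5 28 423,-333,130,1.857 500,-150,140,2.45 584,48,130,3.07
```

```text
t 6.97 p [ 422.9 -333.5   45.7] rpy [3.14  0.004 1.857] F [ 0.4  0.7 -4.3] op 47.2
[[0, 0, 0, 0.0, 0.1, -21.1, 0.5], [0, 0, 0, 0.0, 0.1, -21.1, 0.5], [0, 0, 0, 0.1, 0.1, -21.1, 0.5], [0, 0.004, 0, 0.0, 0.1, -21.0, 0.5], [0, 0, -0.074, 19.2, 15.7, -1.2, 0.5], [0, 0, -0.074, 18.0, 17.1, -1.2, 0.5], [0, 0, -0.074, 16.7, 18.3, -1.2, 0.5], [0, 0, -0.074, 15.3, 19.5, -1.2, 0.5]]
[[0, 0, -0.074, 13.8, 20.6, -1.2, 0.5], [0, 0, -0.074, 12.3, 21.6, -1.3, 0.5], [0, 0, -0.075, 10.7, 22.5, -1.2, 0.5], [0, 0, -0.074, 8.9, 23.2, -1.3, 0.5], [0, 0, -0.078, 7.7, 25.8, 1.3, 0.5], [0, 0, -0.077, 5.7, 26.3, 1.3, 0.5], [0, 0, -0.078, 3.6, 26.6, 1.3, 0.5], [0, 0, -0.077, 1.6, 26.8, 1.3, 0.5]]
[[0, 0, -0.078, -0.5, 26.9, 1.3, 0.5], [0, 0, -0.077, -2.6, 26.8, 1.3, 0.5], [0, 0, -0.078, -4.7, 26.4, 1.2, 0.5], [0, 0, -0.077, -6.7, 26.1, 1.3, 0.5]]
```

Emit:
send_rows(rows=[[0,0,0,0,0,-21,0.5],[0,0,0,0,0,-21,0.5],[0,0,0,0,0,-21,0.5],[0,0.004,0,0,0,-21,0.5],[0,0,-0.074,19.2,15.7,-1.2,0.5],[0,0,-0.074,18,17.1,-1.2,0.5],[0,0,-0.074,16.7,18.3,-1.2,0.5],[0,0,-0.074,15.3,19.5,-1.2,0.5]])

```text
time_s: 7.63
tool_pos: [458.1, -240.2, 135.5]
ee_rot: [3.14, -0.007, 2.155]
contact_force: [0.2, 0.5, -4.1]
opening: 47.2
```

Emit:
send_rows(rows=[[0,0,-0.074,13.8,20.6,-1.2,0.5],[0,0,-0.074,12.3,21.6,-1.2,0.5],[0,0,-0.074,10.7,22.5,-1.2,0.5],[0,0,-0.074,8.9,23.2,-1.2,0.5],[0,0,-0.078,7.7,25.8,1.2,0.5],[0,0,-0.078,5.7,26.3,1.2,0.5],[0,0,-0.078,3.6,26.6,1.2,0.5],[0,0,-0.078,1.6,26.8,1.2,0.5]])

```text
time_s: 8.3
tool_pos: [534.8, -37.0, 133.6]
ee_rot: [3.135, -0.011, 2.792]
contact_force: [1.2, -0.6, -4.8]
opening: 46.9
```

```bash
python3 plan.py 0.5 28 584,48,120,3.07
```

```text
t 8.3 p [534.8 -37.  133.6] rpy [ 3.135 -0.011  2.792] F [ 1.2 -0.6 -4.8] op 46.9
[[0.002, -0.002, -0.07, -4.3, 24.2, 3.5, 0.5], [0.002, -0.003, -0.069, -6.0, 23.8, 3.5, 0.5], [0.002, -0.002, -0.07, -7.6, 23.3, 3.4, 0.5], [0.002, -0.003, -0.069, -9.1, 22.8, 3.5, 0.5]]
```

Emit:
send_rows(rows=[[0.002,-0.003,-0.07,-4.3,24.2,3.5,0.5],[0.002,-0.003,-0.07,-6,23.8,3.5,0.5],[0.002,-0.003,-0.07,-7.6,23.3,3.5,0.5],[0.002,-0.003,-0.07,-9.1,20,3.5,0.5],[0,0,0,0,0,0,0.5]])

```text
time_s: 8.72
tool_pos: [582.5, 55.8, 115.9]
ee_rot: [3.138, -0.003, 3.094]
contact_force: [0.1, -0.5, -4.3]
opening: 46.8
```

```bash
python3 plan.py 0.5 17 584,48,56,3.07
```

```text
t 8.72 p [582.5  55.8 115.9] rpy [ 3.138e+00 -3.000e-03  3.094e+00] F [ 0.1 -0.5 -4.3] op 46.8
[[0, 0, 0.006, -0.5, -2.0, 15.0, 0.5], [0, 0, 0.006, -0.5, -2.0, 14.9, 0.5], [0, 0, 0.006, -0.5, -1.9, 15.0, 0.5], [0.003, -0.003, 0.006, -0.6, -2.0, 14.9, 0.5]]
```

Emit:
send_rows(rows=[[0,0,0.006,-0.5,-2,14,0.5],[0,0,0.006,-0.5,-2,14,0.5],[0,0,0.006,-0.5,-2,14,0.5],[0.003,-0.003,0.006,-0.5,-2,13,0.5],[0,0,0,0,0,0,0.5],[0,0,0,0,0,0,0.5]])

```text
time_s: 9.22
tool_pos: [581.1, 49.2, 56.1]
ee_rot: [3.141, -0.006, 3.07]
contact_force: [1.6, 0.2, -3.9]
opening: 47.2
```

```bash
python3 plan.py 0.5 3 584,48,50,3.07
```

```text
t 9.22 p [581.1  49.2  56.1] rpy [ 3.141 -0.006  3.07 ] F [ 1.6  0.2 -3.9] op 47.2
[[0, 0, 0, -1.0, -0.3, 2.0, 0.5], [0, -0.003, 0, -1.0, -0.3, 2.1, 0.5], [0, -0.003, 0, -1.0, -0.4, 2.0, 0.5]]
```

Emit:
send_rows(rows=[[0,0,0,-1,-0.3,2,0.5],[0,-0.003,0,-1,-0.3,2,0.5],[0,-0.003,0,-1,-0.3,2,0.5],[0,0,0,0,0,0,0.5]])

```text
time_s: 9.55
tool_pos: [584.9, 47.5, 51.6]
ee_rot: [3.141, 0.003, 3.069]
contact_force: [-0.3, -0.4, -5.4]
opening: 46.9
```

Emit:
send_rows(rows=[[0,0,0,0,0,1.5,0.5],[0,0,0,0,0,1.5,0.5],[0,0,0,0,0,0,0.5]])

```text
time_s: 9.8
tool_pos: [586.0, 47.4, 49.7]
ee_rot: [3.141, 0.005, 3.069]
contact_force: [-0.5, 0.4, -3.9]
opening: 47.5
```

Emit:
send_rows(rows=[[0,0,0,0.5,0,1.5,0.5],[0,0,0,0,0,0,0.5]])

```text
time_s: 9.97
tool_pos: [586.4, 47.4, 49.5]
ee_rot: [3.141, 0.007, 3.069]
contact_force: [-0.2, -0.0, -4.9]
opening: 47.5
```

Emit:
send_rows(rows=[[0,0,0,0,0,0,-1],[0,0,0,0,0,0,-1],[0,0,0,0,0,0,-1],[0,0,0,0,0,0,-1],[0,0,0,0,0,-15,-1],[0,0,0,0,0,-25,-1],[0,0,0,0,0,-30,-1],[0,0,0,0,0,-30,-1]])

```text
time_s: 10.63
tool_pos: [582.8, 47.7, 147.7]
ee_rot: [3.14, -0.002, 3.069]
contact_force: [0.3, -0.1, 0.2]
opening: 85.4
```

```bash
python3 - <<'E'
from workcell import eyes
import cv2
p=eyes.snapshot("side"); cv2.imwrite("pics/s2.png",p["pixels"])
E
python3 plan.py -1 30 540,180,220,3.07 525,269.5,220,2.906 525,269.5,180,2.906
```

```text
t 10.68 p [586.9  47.3 155.2] rpy [3.141 0.01  3.069] F [3.6 0.5 4.5] op 85.2
[[0, 0, 0, 9.3, 21.5, -10.9, -1.0], [0, 0, 0, 9.3, 21.5, -10.9, -1.0], [0, 0.002, 0, 9.3, 21.5, -10.9, -1.0], [0, 0.003, 0, 9.3, 21.5, -10.8, -1.0], [0, 0.002, 0, 9.3, 21.5, -10.8, -1.0], [0, 0.003, 0, 9.4, 21.5, -10.8, -1.0], [0, 0, 0.041, 5.4, 22.0, 0.0, -1.0], [0, 0, 0.041, 6.2, 21.8, 0.0, -1.0]]
[[0, 0, 0.041, 7.2, 21.5, 0.0, -1.0], [0, 0, 0.04, 8.0, 21.3, 0.0, -1.0], [0, 0, 0, -0.0, -0.0, 20.0, -1.0], [0, 0, 0, -0.0, -0.0, 20.0, -1.0]]
```

View pics/s2.png

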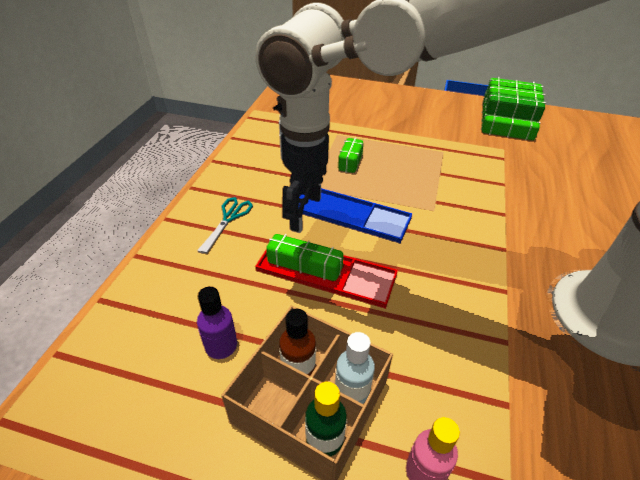

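Emit:
send_rows(rows=[[0,0,0,9.3,21.5,-10.9,-1],[0,0,0,9.3,21.5,-10.9,-1],[0,0.003,0,9.3,21.5,-10.9,-1],[0,0.003,0,9.3,21.5,-10.9,-1],[0,0.003,0,9.3,21.5,-10.9,-1],[0,0.003,0,9.3,21.5,-10.9,-1],[0,0,0.041,5.4,22,0,-1],[0,0,0.041,6.2,21.8,0,-1]])

```text
time_s: 11.35
tool_pos: [536.3, 227.6, 231.1]
ee_rot: [3.139, 0.015, 2.977]
contact_force: [0.2, -0.3, -0.6]
opening: 85.2
```

Emit:
send_rows(rows=[[0,0,0.041,7.2,21.5,0,-1],[0,0,0.04,8,16,0,-1],[0,0,0,0,0,0,-1]])

```text
time_s: 11.6
tool_pos: [527.5, 273.4, 232.8]
ee_rot: [3.134, 0.019, 2.894]
contact_force: [-0.2, -0.1, 0.6]
opening: 85.2
```

```bash
python3 - <<'E'
from workcell import eyes
import cv2
p=eyes.snapshot("wrist"); cv2.imwrite("pics/w3.png",p["pixels"])
from h import proj
for z in (110,144): print(proj(p,[[525,270,z]]))
E
python3 plan.py -1 17 525,270,180,2.906
```

```text
[[317.59807601 232.84305777]]
[[317.21430876 249.08699791]]
t 11.65 p [528.  272.  232.8] rpy [3.135 0.019 2.895] F [ 0.  -0.9  0.1] op 85.6
[[0, 0.005, -0.003, 0.9, -0.8, 13.2, -1.0], [0.002, 0.005, -0.003, 0.8, -0.8, 13.2, -1.0], [0.002, 0.005, -0.002, 0.7, -0.7, 13.2, -1.0], [0.003, 0.004, -0.003, 0.7, -0.7, 13.1, -1.0]]
```

View pics/w3.png

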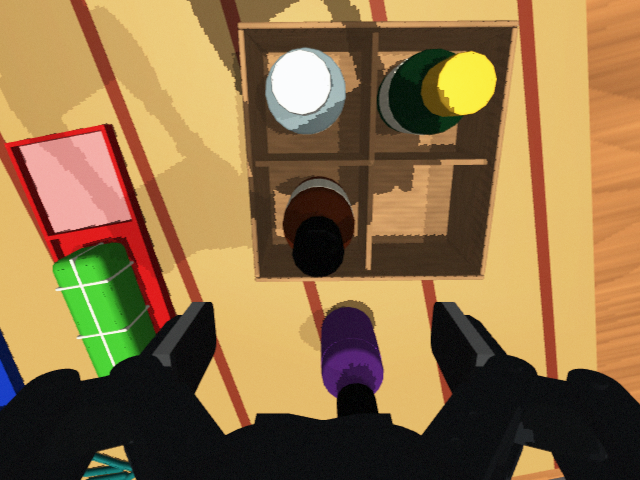

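Emit:
send_rows(rows=[[0.002,0.005,-0.003,0.9,-0.8,13,-1],[0.002,0.005,-0.003,0.9,-0.8,13,-1],[0.002,0.005,0,0.7,-0.7,13,-1],[0.002,0.004,0,0.7,-0.7,13,-1],[0,0,0,0,0,0,-1]])

```text
time_s: 12.07
tool_pos: [525.2, 266.1, 174.5]
ee_rot: [-3.138, -0.002, 2.901]
contact_force: [-0.9, 0.3, -1.2]
opening: 85.4
```

```bash
python3 plan.py -1 17 525,270,131,2.906
```

```text
t 12.07 p [525.2 266.1 174.5] rpy [-3.138e+00 -2.000e-03  2.901e+00] F [-0.9  0.3 -1.2] op 85.4
[[0, 0, 0, 0.3, 1.3, 14.5, -1.0], [0, 0, -0.003, 0.4, 1.3, 14.5, -1.0], [-0.004, 0, -0.002, 0.3, 1.3, 14.5, -1.0]]
```

Emit:
send_rows(rows=[[0,0,0,0.3,1,14,-1],[0,0,0,0.3,1,14,-1],[-0.003,0,0,0.3,1,13,-1],[0,0,0,0,0,0,-1],[0,0,0,0,0,0,-1]])

```text
time_s: 12.48
tool_pos: [524.0, 265.8, 127.8]
ee_rot: [-3.137, -0.007, 2.897]
contact_force: [0.3, -1.5, 1.0]
opening: 85.8
```

```bash
python3 plan.py -1 17 525,270,131,2.906
```

```text
t 12.48 p [524.  265.8 127.8] rpy [-3.137 -0.007  2.897] F [ 0.3 -1.5  1. ] op 85.8
[[-0.004, -0.007, -0.009, 0.1, 4.3, -3.2, -1.0]]
```

Emit:
send_rows(rows=[[-0.004,-0.007,-0.009,0,4,-3,-1],[0,0,0,0,0,0,0.6],[0,0,0,0,0,0,0.6],[0,0,0,0,0,0,0.6],[0,0,0,0,0,0,0.6],[0,0,0,0,0,0,0.6],[0,0,0,0,0,0,0.6]], squeeze=40)

```text
time_s: 13.07
tool_pos: [527.3, 270.2, 134.9]
ee_rot: [3.139, 0.005, 2.907]
contact_force: [0.3, -0.2, -2.9]
opening: 30.4
```

```bash
python3 plan.py 0.6 25 525,270,240,2.906
```

```text
t 13.07 p [527.3 270.2 134.9] rpy [3.139 0.005 2.907] F [ 0.3 -0.2 -2.9] op 30.4
[[0, 0, 0, 0.3, -0.1, -21.0, 0.6], [0, 0, 0, 0.3, -0.1, -21.0, 0.6], [0, 0, 0, 0.3, -0.1, -21.0, 0.6], [0, 0.003, 0, 0.4, -0.1, -21.0, 0.6], [0.003, 0.002, 0, 0.4, -0.0, -21.1, 0.6]]
```

Emit:
send_rows(rows=[[0,0,0,0,0,-21,0.6],[0,0,0,0,0,-21,0.6],[0,0,0,0,0,-21,0.6],[0,0.003,0,0,0,-21,0.6],[0.003,0.003,0,0,0,-21,0.6],[0,0,0,0,0,-8,0.6]])

```text
time_s: 13.57
tool_pos: [521.7, 268.5, 244.0]
ee_rot: [-3.132, -0.017, 2.907]
contact_force: [0.8, -0.4, -2.1]
opening: 31.1
```

```bash
python3 plan.py 0.6 28 452,58,240,2.906
```

```text
t 13.57 p [521.7 268.5 244. ] rpy [-3.132 -0.017  2.907] F [ 0.8 -0.4 -2.1] op 31.1
[[0, -0.002, 0, 2.3, -27.6, 0.8, 0.6], [0, -0.002, 0, 2.3, -27.6, 0.8, 0.6], [0, -0.002, 0, 2.4, -27.6, 0.8, 0.6], [0, -0.002, 0, 2.3, -27.6, 0.8, 0.6], [-0.002, -0.002, 0, 2.4, -27.6, 0.7, 0.6], [-0.002, -0.002, 0, 2.3, -27.6, 0.7, 0.6], [-0.003, -0.002, 0, 2.4, -27.6, 0.6, 0.6], [-0.002, -0.003, 0, 2.4, -27.7, 0.6, 0.6]]
```

Emit:
send_rows(rows=[[-0.001,-0.002,0,2.3,-27.6,0.5,0.6],[-0.001,-0.002,0,2.3,-27.6,0.5,0.6],[-0.001,-0.002,0,2.3,-27.6,0.5,0.6],[-0.001,-0.002,0,2.3,-27.6,0.5,0.6],[-0.002,-0.002,0,2.3,-27.6,0.5,0.6],[-0.002,-0.002,0,2.3,-27.6,0.5,0.6],[-0.002,-0.002,0,2.3,-27.6,0.5,0.6],[0,0,0,2,-20,0,0.6]])

```text
time_s: 14.23
tool_pos: [450.4, 61.4, 236.4]
ee_rot: [3.139, -0.005, 2.915]
contact_force: [-0.1, -0.0, -3.2]
opening: 30.8
```

Emit:
send_rows(rows=[[0,0,0,0,0,0,0.6]])

```text
time_s: 14.32
tool_pos: [448.9, 58.8, 235.2]
ee_rot: [3.14, -0.007, 2.912]
contact_force: [0.9, 0.2, -2.3]
opening: 31.1
```

```bash
python3 plan.py 0.6 20 452,58,145,2.906
```

```text
t 14.32 p [448.9  58.8 235.2] rpy [ 3.14  -0.007  2.912] F [ 0.9  0.2 -2.3] op 31.1
[[0, 0, 0, -0.8, -0.0, 18.0, 0.6], [0, 0, 0, -0.7, -0.0, 18.0, 0.6], [0, -0.002, 0, -0.8, -0.1, 18.0, 0.6], [0, -0.002, 0.003, -0.7, -0.0, 18.1, 0.6], [0, -0.003, 0.003, -0.7, -0.1, 18.0, 0.6]]
```

Emit:
send_rows(rows=[[0,-0.001,0,-0.7,0,18,0.6],[0,-0.002,0,-0.7,0,18,0.6],[0,-0.002,0,-0.7,0,18,0.6],[0,-0.002,0.002,-0.7,0,18,0.6],[0,0,0,0,0,14,0.6],[0,0,0,0,0,0,0.6],[0,0,0,0,0,0,0.6]])

```text
time_s: 14.9
tool_pos: [449.1, 59.0, 141.9]
ee_rot: [3.139, -0.003, 2.906]
contact_force: [0.3, 0.9, -1.8]
opening: 31.0
```

```bash
python3 plan.py 0.6 4 452,58,135,2.906
```

```text
t 14.9 p [449.1  59.  141.9] rpy [ 3.139e+00 -3.000e-03  2.906e+00] F [ 0.3  0.9 -1.8] op 31.0
[[0, 0, 0, -1.5, -0.2, 3.5, 0.6], [0.002, -0.003, 0, -1.6, -0.1, 3.4, 0.6]]
```

Emit:
send_rows(rows=[[0,0,0,-1.5,0,3,0.6],[0,0,0,-1,0,3,0.6],[0,0,0,0,0,0,0.6]])

```text
time_s: 15.15
tool_pos: [452.5, 58.9, 136.8]
ee_rot: [3.139, -0.002, 2.906]
contact_force: [-0.4, 1.1, -3.0]
opening: 31.2
```

Emit:
send_rows(rows=[[0,0,0,0,0,2,0.6],[0,0,0,0,0,0,0.6]])

```text
time_s: 15.32
tool_pos: [453.6, 58.9, 135.8]
ee_rot: [3.139, 0.001, 2.906]
contact_force: [-0.1, 0.0, -2.7]
opening: 31.0
```

Emit:
send_rows(rows=[[0,0,0,0,0,2,0.6],[0,0,0,0,0,0,0.6]])

```text
time_s: 15.48
tool_pos: [454.9, 58.8, 135.2]
ee_rot: [3.138, 0.004, 2.906]
contact_force: [-0.4, -0.6, -3.1]
opening: 31.1
```

Emit:
send_rows(rows=[[0,-0.004,0,2,0,4,0.6],[0,0,0,0,0,0,0.6]])

```text
time_s: 15.65
tool_pos: [456.8, 58.8, 135.8]
ee_rot: [3.137, 0.017, 2.906]
contact_force: [-0.7, 0.1, -2.1]
opening: 31.1
```

Run:
```python
from workcell import eyes
import cv2
p=eyes.snapshot("side"); cv2.imwrite("pics/s4.png",cv2.resize(p["pixels"][180:340,260:460],None,fx=4,fy=3.75))
```

```text
(no output)
```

View pics/s4.png

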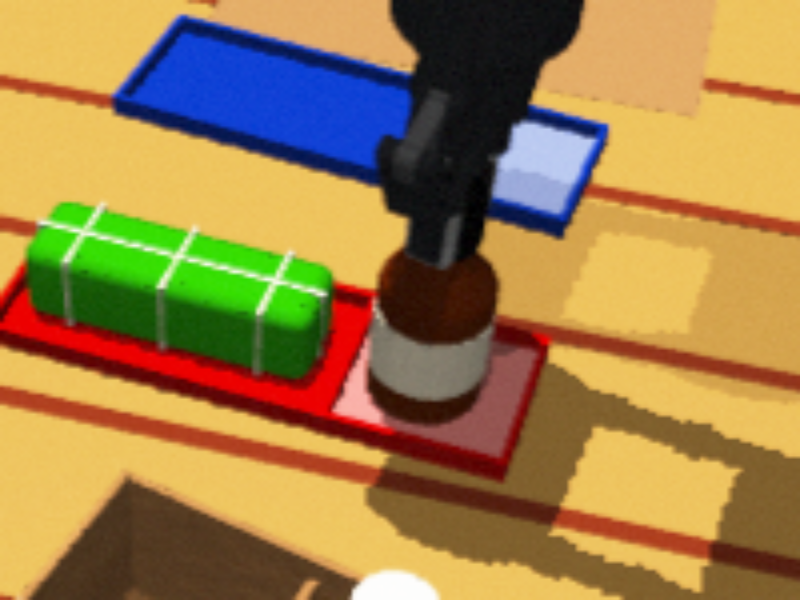

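Emit:
send_rows(rows=[[0,-0.017,0,3,0,4,0.6]])

```text
time_s: 15.78
tool_pos: [457.5, 58.8, 134.7]
ee_rot: [3.136, 0.042, 2.906]
contact_force: [1.3, 0.6, 17.6]
opening: 31.0
```

Emit:
send_rows(rows=[[0,-0.006,0,0,0,4,0.6]])

```text
time_s: 15.87
tool_pos: [460.4, 58.6, 134.1]
ee_rot: [3.136, 0.056, 2.906]
contact_force: [-4.9, 0.4, 22.5]
opening: 30.8
```

Emit:
send_rows(rows=[[0,-0.006,0,0,0,3,0.6]])

```text
time_s: 15.95
tool_pos: [462.5, 58.2, 134.2]
ee_rot: [3.136, 0.066, 2.906]
contact_force: [-3.5, 0.3, 14.0]
opening: 30.8
```

```bash
python3 plan.py 0.6 4 455,58,144,2.906
```

```text
t 15.95 p [462.5  58.2 134.2] rpy [3.136 0.066 2.906] F [-3.5  0.3 14. ] op 30.8
[[0, 0.017, 0, 1.6, -0.5, -2.6, 0.6], [0, 0.016, 0, 1.7, -0.5, -2.5, 0.6], [0.003, 0.017, 0, 1.7, -0.5, -2.5, 0.6], [0.003, 0.016, 0, 1.8, -0.4, -2.5, 0.6]]
```

Emit:
send_rows(rows=[[0,0.017,0,1.6,0,-2.6,0.6],[0,0.017,0,1.7,0,-2.5,0.6],[0.003,0.017,0,1.7,0,-2.5,0.6],[0.003,0.017,0,1.8,0,-2.5,0.6],[0,0,0,0,0,0,0.6]])

```text
time_s: 16.37
tool_pos: [454.4, 60.0, 144.4]
ee_rot: [-3.141, -0.007, 2.906]
contact_force: [0.6, 0.9, -2.6]
opening: 30.9
```

```bash
python3 plan.py 0.6 4 454,58,139,2.906
```

```text
t 16.37 p [454.4  60.  144.4] rpy [-3.141 -0.007  2.906] F [ 0.6  0.9 -2.6] op 30.9
[[0, -0.003, 0, -0.1, -1.0, 2.7, 0.6], [0, -0.004, 0, -0.0, -1.0, 2.7, 0.6]]
```

Emit:
send_rows(rows=[[0,-0.003,0,0,-1,3,0.6],[0,-0.003,0,0,-1,3,0.6]])

```text
time_s: 16.53
tool_pos: [454.1, 58.0, 137.9]
ee_rot: [-3.141, -0.0, 2.907]
contact_force: [-0.2, 0.7, -2.5]
opening: 30.7
```

Emit:
send_rows(rows=[[0,0,0,0,0,2,0.6]])

```text
time_s: 16.62
tool_pos: [453.6, 57.9, 135.1]
ee_rot: [-3.14, -0.001, 2.907]
contact_force: [-4.6, 0.2, 17.3]
opening: 30.9
```

Emit:
send_rows(rows=[[0,0,0,0,0,-1,0.6]])

```text
time_s: 16.7
tool_pos: [453.4, 57.8, 135.7]
ee_rot: [-3.14, -0.002, 2.906]
contact_force: [-0.3, 0.5, -2.7]
opening: 30.5
```

Emit:
send_rows(rows=[[0,0,0,0,0,0,0.3],[0,0,0,0,0,0,0],[0,0,0,0,0,0,-0.5],[0,0,0,0,0,0,-1],[0,0,0,0,0,0,-1]])

```text
time_s: 17.12
tool_pos: [453.9, 57.8, 136.1]
ee_rot: [-3.141, -0.0, 2.906]
contact_force: [-0.3, 0.3, 0.3]
opening: 77.1
```

Emit:
send_rows(rows=[[0,0,0,0,0,-15,-1],[0,0,0,0,0,-25,-1],[0,0,0,0,0,-25,-1],[0,0,0,0,0,-25,-1]])

```text
time_s: 17.45
tool_pos: [449.9, 58.3, 223.5]
ee_rot: [-3.139, -0.013, 2.906]
contact_force: [0.6, 0.9, -0.4]
opening: 85.2
```

```bash
python3 - <<'E'
from workcell import eyes
import cv2
p=eyes.snapshot("side"); cv2.imwrite("pics/s5.png",p["pixels"])
E
python3 plan.py -1 33 520,-160,215,2.1 581,-341,130,1.59
```

```text
t 17.5 p [453.   58.  229.4] rpy [-3.140e+00 -3.000e-03  2.906e+00] F [ 3.1 -0.1  4.7] op 85.5
[[0, 0, 0.115, -16.6, -28.1, 2.0, -1.0], [0, 0, 0.115, -19.7, -26.0, 2.0, -1.0], [0, 0, 0.115, -22.5, -23.5, 2.1, -1.0], [0, 0, 0.115, -25.1, -20.8, 2.0, -1.0], [0, 0, 0.115, -27.3, -17.8, 2.1, -1.0], [0, 0, 0.116, -29.1, -14.5, 2.0, -1.0], [-0.003, 0, 0.115, -30.6, -11.1, 2.1, -1.0], [0, 0, 0.073, -26.7, -5.5, 12.1, -1.0]]
[[0, 0, 0.073, -27.1, -3.6, 12.1, -1.0], [0, 0, 0.073, -27.3, -1.6, 12.1, -1.0], [0, 0, 0.073, -27.3, 0.4, 12.1, -1.0], [0, 0, 0.073, -27.2, 2.4, 12.1, -1.0], [0, 0, 0.073, -26.9, 4.4, 12.1, -1.0], [0, 0, 0.072, -26.6, 6.3, 12.1, -1.0]]
```

View pics/s5.png

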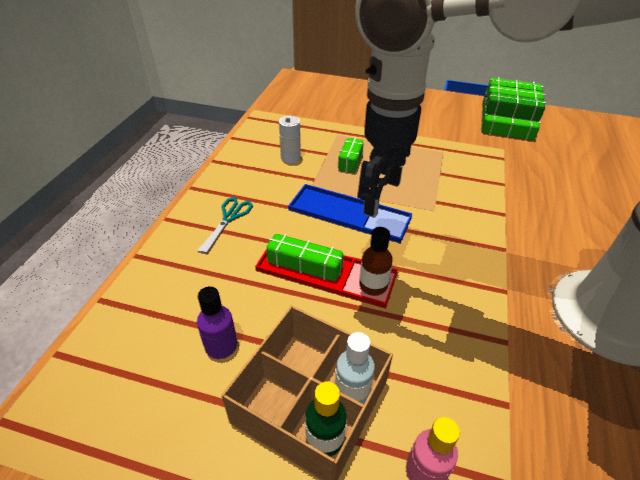

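Emit:
send_rows(rows=[[0,0,0.115,-16.6,-28.1,2,-1],[0,0,0.115,-19.7,-26,2,-1],[0,0,0.115,-22.5,-23.5,2,-1],[0,0,0.115,-25.1,-20.8,2,-1],[0,0,0.115,-27.3,-17.8,2,-0.8],[0,0,0.115,-29.1,-14.5,2,-0.6],[0,0,0.115,-30.6,-11.1,2,-0.6],[0,0,0.073,-26.7,-5.5,10,-0.6]])

```text
time_s: 18.17
tool_pos: [533.4, -193.7, 214.3]
ee_rot: [3.129, 0.011, 1.997]
contact_force: [0.6, 0.7, 0.2]
opening: 68.7
```

```bash
python3 plan.py -0.6 30 581.5,-341,135,1.59
```

```text
t 18.17 p [ 533.4 -193.7  214.3] rpy [3.129 0.011 1.997] F [0.6 0.7 0.2] op 68.7
[[0.002, 0, 0.068, -25.5, -3.0, 13.5, -0.6], [0.003, 0, 0.068, -25.7, -1.3, 13.5, -0.6], [0.003, 0.002, 0.068, -25.7, 0.5, 13.5, -0.6], [0.003, 0.002, 0.068, -25.6, 2.3, 13.4, -0.6], [0.002, 0.002, 0.068, -25.4, 4.1, 13.3, -0.6], [0.003, 0.003, 0.067, -25.1, 5.8, 13.3, -0.6]]
```

Emit:
send_rows(rows=[[0.002,0,0.068,-25.5,-3,13.5,-0.6],[0.003,0,0.068,-25.7,-1.3,13.5,-0.6],[0.003,0.002,0.068,-25.7,0.5,13.5,-0.6],[0.003,0.002,0.068,-25.6,2.3,13.5,-0.6],[0.002,0.002,0.068,-25.4,4.1,13,-0.6],[0.003,0.003,0.06,-20,5.8,10,-0.6],[0,0,0,0,0,0,-0.6]])

```text
time_s: 18.75
tool_pos: [582.0, -350.5, 133.4]
ee_rot: [3.14, 0.002, 1.568]
contact_force: [-0.4, -0.3, -0.0]
opening: 68.6
```

```bash
python3 - <<'E'
from workcell import eyes
import cv2
from h import *
p=eyes.snapshot("wrist"); im=p["pixels"].copy()
q=place(box(94,46,1,47),582,-340.8,1.595); h=cv2.convexHull(proj(p,q).astype(np.float32)); cv2.polylines(im,[np.round(h).astype(int)],True,(255,0,255),1)
cv2.imwrite("pics/w6.png",im)
E
python3 plan.py -0.6 18 582,-341,44,1.595
```

```text
t 18.8 p [ 581.9 -349.   134.1] rpy [3.140e+00 2.000e-03 1.571e+00] F [-0.8 -0.  -0.2] op 68.4
[[0, 0, -0.004, 1.4, -0.0, 15.0, -0.6], [0, 0, -0.004, 1.3, -0.0, 15.0, -0.6], [0, 0, -0.004, 1.4, -0.0, 15.0, -0.6], [0, 0, -0.004, 1.3, 0.0, 15.0, -0.6], [0, 0, -0.004, 1.4, 0.0, 15.1, -0.6], [0, 0, -0.004, 1.3, 0.0, 15.0, -0.6]]
```

View pics/w6.png

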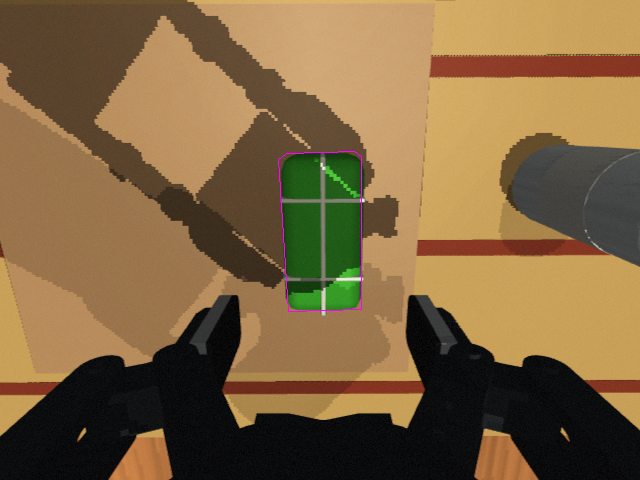

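Emit:
send_rows(rows=[[0,0,-0.002,1.4,0,15,-0.6],[0,0,-0.002,1.4,0,15,-0.6],[0,0,-0.002,1.4,0,15,-0.6],[0,0,-0.002,1.4,0,15,-0.6],[0,0,0,1.4,0,15,-0.6],[0,0,0,1.4,0,15,-0.6],[0,0,0,0,0,0,-0.6]])

```text
time_s: 19.38
tool_pos: [585.0, -336.4, 47.2]
ee_rot: [3.132, 0.005, 1.59]
contact_force: [0.3, 0.7, -1.1]
opening: 68.3
```

```bash
python3 plan.py -0.6 18 582,-341,43,1.585
```

```text
t 19.38 p [ 585.  -336.4   47.2] rpy [3.132 0.005 1.59 ] F [ 0.3  0.7 -1.1] op 68.3
[[0.009, 0.005, 0.005, -4.5, -3.1, 4.2, -0.6]]
```

Emit:
send_rows(rows=[[0.009,0.005,0.005,-4.5,-3,5,-0.6],[0,0,0,0,0,1,0.5],[0,0,0,0,0,1,0.5],[0,0,0,0,0,0,0.5],[0,0,0,0,0,0,0.5],[0,0,0,0,0,0,0.5]])

```text
time_s: 19.88
tool_pos: [583.5, -340.7, 44.6]
ee_rot: [3.139, 0.003, 1.589]
contact_force: [-0.4, 0.3, -3.1]
opening: 47.4
```

```bash
python3 plan.py 0.5 25 582,-341,130,1.59 581,-143,130,3.01
```

```text
t 19.88 p [ 583.5 -340.7   44.6] rpy [3.139e+00 3.000e-03 1.589e+00] F [-0.4  0.3 -3.1] op 47.4
[[0, 0, 0, -0.1, -0.3, -21.3, 0.5], [0, 0, 0, -0.1, -0.3, -21.4, 0.5], [0, 0, 0, -0.1, -0.3, -21.3, 0.5], [0.003, 0.003, 0, -0.2, -0.4, -21.4, 0.5], [0, 0, -0.118, 16.5, 0.2, 0.0, 0.5], [0, 0, -0.118, 16.4, 2.2, 0.0, 0.5], [0, 0, -0.119, 16.0, 4.1, 0.0, 0.5], [0, 0, -0.118, 15.4, 5.9, 0.0, 0.5]]
[[0, 0, -0.119, 14.6, 7.7, 0.0, 0.5], [0, 0, -0.118, 13.6, 9.4, 0.0, 0.5], [0, 0, -0.119, 12.4, 10.9, 0.0, 0.5], [0, 0, -0.118, 11.0, 12.3, 0.0, 0.5], [0, 0, -0.119, 9.5, 13.5, 0.0, 0.5], [0, 0, -0.118, 7.8, 14.5, 0.0, 0.5], [0, 0, -0.119, 6.0, 15.4, 0.0, 0.5], [0, 0, -0.118, 4.1, 15.9, 0.1, 0.5]]
```

Emit:
send_rows(rows=[[0,0,0,0,0,-21,0.5],[0,0,0,0,0,-21,0.5],[0,0,0,0,0,-21,0.5],[0.003,0.003,0,0,0,-21,0.5],[0,0,-0.118,16.5,0.2,0,0.5],[0,0,-0.118,16.4,2.2,0,0.5],[0,0,-0.118,16,4.1,0,0.5],[0,0,-0.118,15.4,5.9,0,0.5]])

```text
time_s: 20.55
tool_pos: [580.8, -275.5, 131.3]
ee_rot: [-3.14, -0.002, 2.074]
contact_force: [0.4, 0.0, -3.7]
opening: 47.0
```

Emit:
send_rows(rows=[[0,0,-0.118,14.6,7.7,0,0.5],[0,0,-0.118,13.6,9.4,0,0.5],[0,0,-0.118,12.4,10.9,0,0.5],[0,0,-0.118,11,12.3,0,0.5],[0,0,-0.118,9.5,13.5,0,0.5],[0,0,-0.118,7.8,14.5,0,0.5]])

```text
time_s: 21.05
tool_pos: [576.3, -171.7, 131.3]
ee_rot: [3.141, -0.003, 2.818]
contact_force: [-0.2, -0.6, -2.9]
opening: 47.5
```

```bash
python3 plan.py 0.5 20 581,-143,115,3.01
```

```text
t 21.05 p [ 576.3 -171.7  131.3] rpy [ 3.141e+00 -3.000e-03  2.818e+00] F [-0.2 -0.6 -2.9] op 47.5
[[0, 0, -0.096, 2.3, 14.3, 8.2, 0.5], [0, -0.003, -0.096, 1.0, 14.5, 8.1, 0.5]]
```

Emit:
send_rows(rows=[[0,0,-0.09,2.3,14.3,8,0.5],[0,-0.003,-0.08,-1,10,8,0.5],[0,0,0,0,0,0,0.5]])

```text
time_s: 21.3
tool_pos: [581.3, -143.3, 115.0]
ee_rot: [3.139, -0.0, 3.004]
contact_force: [-1.4, 0.8, -2.9]
opening: 47.4
```

```bash
python3 plan.py 0.5 16 581,-143,60,3.01
```

```text
t 21.3 p [ 581.3 -143.3  115. ] rpy [ 3.139 -0.     3.004] F [-1.4  0.8 -2.9] op 47.4
[[0, 0, 0, 0.1, 0.0, 13.7, 0.5], [0, 0, -0.002, 0.1, 0.0, 13.8, 0.5], [0, 0, -0.002, 0.1, 0.0, 13.7, 0.5], [0.002, 0, -0.002, 0.1, 0.1, 13.8, 0.5]]
```

Emit:
send_rows(rows=[[0,0,0,0,0,13,0.5],[0,0,-0.002,0,0,13,0.5],[0,0,-0.002,0,0,13,0.5],[0.002,0,-0.002,0,0,11,0.5],[0,0,0,0,0,0,0.5]])

```text
time_s: 21.72
tool_pos: [580.9, -145.6, 60.7]
ee_rot: [-3.14, 0.0, 3.001]
contact_force: [-1.1, 0.3, -3.2]
opening: 47.4
```

```bash
python3 plan.py 0.5 3 581,-143,51,3.01
```

```text
t 21.72 p [ 580.9 -145.6   60.7] rpy [-3.14   0.     3.001] F [-1.1  0.3 -3.2] op 47.4
[[0, 0, -0.002, 0.1, 0.7, 2.4, 0.5], [0, 0, -0.002, 0.1, 0.6, 2.4, 0.5], [0, 0, -0.003, 0.0, 0.7, 2.4, 0.5], [0, 0, -0.002, 0.1, 0.6, 2.5, 0.5]]
```

Emit:
send_rows(rows=[[0,0,-0.002,0,0.7,2.5,0.5],[0,0,-0.002,0,0.7,2.5,0.5],[0,0,-0.002,0,0.7,2.5,0.5]])

```text
time_s: 21.97
tool_pos: [580.9, -144.9, 52.0]
ee_rot: [-3.14, -0.001, 3.004]
contact_force: [0.1, 0.5, -2.8]
opening: 47.2
```

Emit:
send_rows(rows=[[0,0,0,0,0,2,0.5]])

```text
time_s: 22.05
tool_pos: [581.1, -145.0, 50.1]
ee_rot: [-3.14, -0.0, 3.003]
contact_force: [0.3, -0.0, -3.2]
opening: 47.0
```

Emit:
send_rows(rows=[[0,0,0,0,0,1.5,0.5]])

```text
time_s: 22.13
tool_pos: [581.4, -145.2, 48.7]
ee_rot: [-3.14, 0.0, 3.003]
contact_force: [-0.4, 0.8, -2.5]
opening: 47.1
```

Emit:
send_rows(rows=[[0,0,0,0,0,1.5,0.5]])

```text
time_s: 22.22
tool_pos: [581.7, -145.3, 47.5]
ee_rot: [-3.14, 0.001, 3.003]
contact_force: [0.9, 0.2, -2.9]
opening: 47.1
```

Emit:
send_rows(rows=[[0,0,0,0,0,1,0.5]])

```text
time_s: 22.3
tool_pos: [581.8, -145.4, 47.2]
ee_rot: [-3.14, 0.001, 3.003]
contact_force: [-6.4, 2.0, 8.4]
opening: 47.1
```

Contact with the tray floor (force rises from −3 to +8 N). Release and lift.

Emit:
send_rows(rows=[[0,0,0,0,0,-0.5,0.3],[0,0,0,0,0,0,0],[0,0,0,0,0,0,-1],[0,0,0,0,0,0,-1],[0,0,0,0,0,-15,-1],[0,0,0,0,0,-28,-1],[0,0,0,0,0,-32,-1],[0,0,0,0,0,-32,-1]])

```text
time_s: 22.97
tool_pos: [578.6, -143.7, 152.2]
ee_rot: [3.14, -0.009, 3.003]
contact_force: [0.5, -0.9, -0.8]
opening: 85.4
```

```bash
python3 - <<'E'
from workcell import eyes
import cv2
p=eyes.snapshot("side"); cv2.imwrite("pics/s7.png",p["pixels"])
E
python3 plan.py -1 35 545,60,240,3.01  453,371,240,1.6
```

```text
t 23.02 p [ 582.7 -145.4  160.5] rpy [-3.139e+00  3.000e-03  3.004e+00] F [ 3.8 -1.2  5.3] op 85.4
[[0, 0, 0, 9.3, 28.3, -11.5, -1.0], [0, 0, 0, 9.3, 28.3, -11.5, -1.0], [0, 0, 0, 9.4, 28.3, -11.4, -1.0], [0, 0, 0, 9.3, 28.3, -11.5, -1.0], [0, 0, -0.002, 9.4, 28.3, -11.4, -1.0], [0, 0, -0.002, 9.3, 28.3, -11.5, -1.0], [-0.003, 0.003, -0.002, 9.2, 28.3, -11.4, -1.0], [0, 0, 0.117, 11.0, 24.7, -0.0, -1.0]]
[[0, 0, 0.118, 13.8, 23.2, -0.0, -1.0], [0, 0, 0.117, 16.5, 21.4, -0.0, -1.0], [0, 0, 0.118, 18.9, 19.4, -0.0, -1.0], [0, 0, 0.117, 21.0, 17.0, -0.0, -1.0], [0, 0, 0.118, 22.8, 14.5, -0.0, -1.0], [0, 0, 0.117, 24.4, 11.7, -0.0, -1.0], [0, 0, 0.118, 25.6, 8.7, -0.0, -1.0], [0, 0, 0.117, 26.4, 5.7, -0.0, -1.0]]
[[0, 0, 0.118, 26.9, 2.5, -0.0, -1.0], [0, 0, 0.117, 27.0, -0.6, -0.0, -1.0], [0, 0, 0.118, 26.8, -3.8, -0.0, -1.0]]
```

View pics/s7.png

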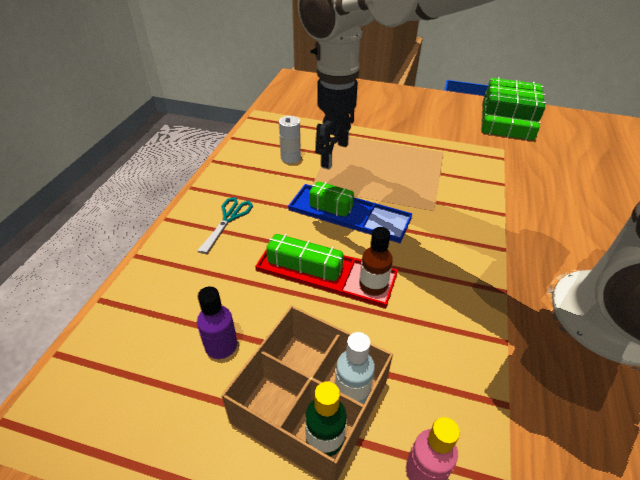

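```bash
python3 plan.py -1 36 545,60,240,2.6  465,340,240,1.45
```

```text
t 23.02 p [ 582.7 -145.4  160.5] rpy [-3.139e+00  3.000e-03  3.004e+00] F [ 3.8 -1.2  5.3] op 85.4
[[0, 0, 0.058, 9.3, 28.3, -11.5, -1.0], [0, 0, 0.058, 11.0, 27.7, -11.5, -1.0], [0, 0, 0.058, 12.6, 27.0, -11.4, -1.0], [0, 0, 0.057, 14.1, 26.3, -11.5, -1.0], [0, 0, 0.058, 15.6, 25.4, -11.4, -1.0], [0, 0.002, 0.057, 17.0, 24.5, -11.5, -1.0], [0, 0.002, 0.058, 18.4, 23.4, -11.4, -1.0], [0, 0, 0.115, 21.3, 19.9, -0.0, -1.0]]
[[0, 0, 0.115, 23.4, 17.3, -0.0, -1.0], [0, 0, 0.115, 25.3, 14.5, -0.0, -1.0], [0, 0, 0.115, 26.8, 11.5, -0.0, -1.0], [0, 0, 0.115, 27.9, 8.3, -0.1, -1.0], [0, 0, 0.115, 28.7, 5.1, -0.0, -1.0], [0, 0, 0.115, 29.0, 1.8, -0.1, -1.0], [0, 0, 0.115, 29.1, -1.6, -0.0, -1.0], [0, 0, 0.115, 28.7, -4.9, -0.1, -1.0]]
[[0, 0, 0.115, 27.9, -8.2, -0.0, -1.0]]
```

Emit:
send_rows(rows=[[0,0,0.058,9.3,28.3,-11.5,-1],[0,0,0.058,11,27.7,-11.5,-1],[0,0,0.058,12.6,27,-11.5,-1],[0,0,0.058,14.1,26.3,-11.5,-1],[0,0,0.058,15.6,25.4,-11.5,-1],[0,0.002,0.058,17,24.5,-11.5,-1],[0,0.002,0.058,18.4,23.4,-11,-1],[0,0,0.115,21.3,19.9,0,-1]])

```text
time_s: 23.68
tool_pos: [544.4, 90.7, 252.1]
ee_rot: [3.133, 0.024, 2.45]
contact_force: [0.7, 0.3, -0.3]
opening: 85.4
```

Emit:
send_rows(rows=[[0,0,0.115,23.4,17.3,0,-1],[0,0,0.115,25.3,14.5,0,-1],[0,0,0.115,26.8,11.5,0,-1],[0,0,0.115,27.9,8.3,0,-1],[0,0,0.115,28.7,5.1,0,-1],[0,0,0.115,29,1.8,0,-1]])

```text
time_s: 24.18
tool_pos: [504.6, 269.9, 254.8]
ee_rot: [3.105, 0.012, 1.724]
contact_force: [1.0, 0.3, -0.1]
opening: 85.5
```

```bash
python3 plan.py -1 30 453.5,371,240,1.336
```

```text
t 24.18 p [504.6 269.9 254.8] rpy [3.105 0.012 1.724] F [ 1.   0.3 -0.1] op 85.5
[[0.01, 0, 0.097, 27.0, -8.9, 3.1, -1.0], [0.009, 0, 0.097, 26.0, -11.4, 3.2, -1.0], [0.01, 0.002, 0.097, 24.7, -13.9, 3.2, -1.0], [0.01, 0.003, 0.098, 23.3, -16.1, 3.5, -1.0]]
```

Emit:
send_rows(rows=[[0.01,0,0.097,27,-8.9,3,-1],[0.01,0,0.097,26,-11.4,3,-1],[0.01,0.002,0.097,24.7,-13.9,3,-1],[0.01,0.003,0.08,18,-16,3,-1],[0,0,0,0,0,0,-1]])

```text
time_s: 24.6
tool_pos: [450.6, 376.6, 243.1]
ee_rot: [3.139, -0.007, 1.335]
contact_force: [0.5, 0.5, 0.7]
opening: 85.2
```

```bash
python3 - <<'E'
from workcell import eyes
import cv2
p=eyes.snapshot("wrist"); im=p["pixels"].copy()
from h import *
for xy in((453.5,371),): 
  h=cv2.convexHull(proj(p,place(cyl(16,143.9,144),*xy,0)).astype(np.float32)); cv2.polylines(im,[np.round(h).astype(int)],True,(255,0,255),1)
cv2.imwrite("pics/w8.png",im)
hs=cv2.cvtColor(p["pixels"],cv2.COLOR_BGR2HSV); m=((abs(hs[...,0].astype(int)-28)<6)&(hs[...,1]>190)&(hs[...,2]>180)).astype(np.uint8)
n,l,st,c=cv2.connectedComponentsWithStats(m)
for i in range(1,n):
  if st[i,4]>300: print(st[i],c[i],back(p,c[i],144).round(1))
E
python3 plan.py -1 18 453.5,371,180,1.336
```

```text
[  91  281   47   41 1323] [115.77399849 300.62811791] [310.7 373.9 144. ]
t 24.65 p [451.8 375.3 243.4] rpy [ 3.137 -0.006  1.337] F [-0.2  0.1 -0. ] op 85.5
[[0, 0, 0, -1.0, 0.6, 15.9, -1.0], [0, -0.002, 0, -1.0, 0.6, 15.8, -1.0], [0.002, -0.002, 0, -1.0, 0.6, 15.9, -1.0], [0.003, -0.002, 0, -1.0, 0.6, 15.8, -1.0]]
```

View pics/w8.png

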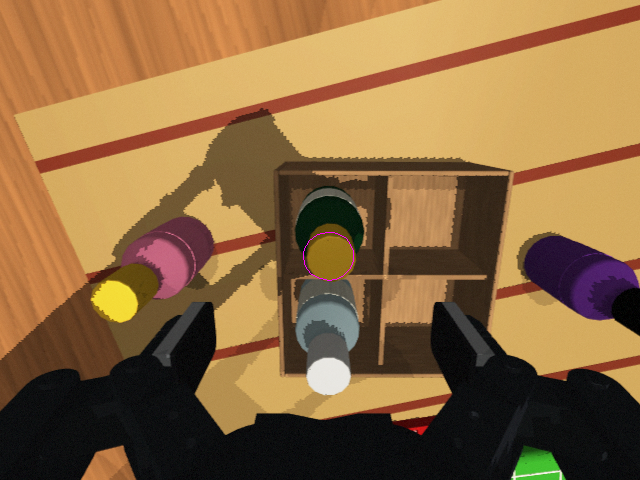

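Emit:
send_rows(rows=[[0,0,0,-1,0.6,16,-1],[0,-0.002,0,-1,0.6,16,-1],[0.002,-0.002,0,-1,0.6,16,-1],[0.003,-0.002,0,-1,0.6,16,-1],[0,0,0,0,0,0,-1]])

```text
time_s: 25.07
tool_pos: [458.5, 369.4, 181.3]
ee_rot: [3.132, -0.005, 1.343]
contact_force: [-0.8, 0.7, -0.4]
opening: 85.3
```

```bash
python3 plan.py -1 18 453.5,371,131,1.336
```

```text
t 25.07 p [458.5 369.4 181.3] rpy [ 3.132 -0.005  1.343] F [-0.8  0.7 -0.4] op 85.3
[[0.003, 0, 0.002, 0.1, -1.9, 16.7, -1.0], [0.003, -0.002, 0.003, 0.0, -1.9, 16.8, -1.0], [0.004, -0.003, 0.002, 0.1, -1.8, 16.7, -1.0]]
```

Emit:
send_rows(rows=[[0.003,0,0.002,0,-1.9,16,-1],[0.003,-0.002,0.003,0,-1.9,16,-1],[0.003,-0.003,0.002,0,-1.9,15,-1],[0,0,0,0,0,0,-1]])

```text
time_s: 25.4
tool_pos: [457.6, 369.0, 136.5]
ee_rot: [3.135, -0.003, 1.335]
contact_force: [-1.5, -0.5, -0.5]
opening: 85.6
```

```bash
python3 plan.py -1 18 453.5,371,130,1.336
```

```text
t 25.4 p [457.6 369.  136.5] rpy [ 3.135e+00 -3.000e-03  1.335e+00] F [-1.5 -0.5 -0.5] op 85.6
[[0.007, -0.003, 0, 0.9, -4.5, 6.5, -1.0]]
```

Emit:
send_rows(rows=[[0.007,-0.003,0,1,-4.5,5,-1],[0,0,0,0,0,1,0.6],[0,0,0,0,0,0.5,0.6],[0,0,0,0,0,0,0.6],[0,0,0,0,0,0,0.6],[0,0,0,0,0,0,0.6],[0,0,0,0,0,0,0.6]], squeeze=40)

```text
time_s: 25.98
tool_pos: [455.9, 371.9, 134.0]
ee_rot: [3.137, -0.004, 1.336]
contact_force: [0.5, 1.0, -2.2]
opening: 30.8
```

```bash
python3 plan.py 0.6 28 453.5,371,310,1.336
```

```text
t 25.98 p [455.9 371.9 134. ] rpy [ 3.137 -0.004  1.336] F [ 0.5  1.  -2.2] op 30.8
[[0, 0, 0, -0.1, -0.2, -25.1, 0.6], [0, 0, 0, -0.1, -0.2, -25.1, 0.6], [0, 0, 0, -0.1, -0.2, -25.2, 0.6], [0, 0, 0, -0.1, -0.2, -25.1, 0.6], [0, 0, 0, -0.1, -0.2, -25.2, 0.6], [0.002, 0, 0, -0.1, -0.2, -25.1, 0.6], [0.002, -0.004, 0, -0.2, -0.2, -25.2, 0.6]]
```

Emit:
send_rows(rows=[[0,0,0,0,0,-20,0.6],[0,0,0,0,0,-25,0.6],[0,0,0,0,0,-25,0.6],[0,0,0,0,0,-25,0.6],[0,0,0,0,0,-25,0.6],[0.002,0,0,0,0,-25,0.6],[0.002,-0.003,0,0,0,-25,0.6],[0,0,0,0,0,-8,0.6]])

```text
time_s: 26.65
tool_pos: [451.1, 369.3, 311.7]
ee_rot: [-3.129, 0.011, 1.337]
contact_force: [0.5, 0.1, -0.8]
opening: 30.7
```

```bash
python3 plan.py 0.6 32 520,120,312,1.8 450,-126.4,312,2.9
```

```text
t 26.65 p [451.1 369.3 311.7] rpy [-3.129  0.011  1.337] F [ 0.5  0.1 -0.8] op 30.7
[[0, 0, -0.051, -25.2, 13.9, 0.1, 0.6], [0, 0, -0.052, -25.8, 12.6, 0.1, 0.6], [-0.002, 0, -0.051, -26.5, 11.2, 0.0, 0.6], [-0.002, 0, -0.052, -27.0, 9.8, 0.1, 0.6], [-0.002, 0, -0.051, -27.5, 8.4, 0.1, 0.6], [-0.002, 0, -0.052, -27.9, 7.0, 0.1, 0.6], [-0.003, 0.002, -0.051, -28.2, 5.6, 0.1, 0.6], [-0.002, 0.002, -0.052, -28.4, 4.1, 0.1, 0.6]]
[[-0.003, 0.003, -0.051, -28.6, 2.7, 0.0, 0.6], [0, 0, -0.11, -22.4, -12.4, -0.0, 0.6], [0, 0, -0.11, -20.9, -14.8, -0.0, 0.6], [0, 0, -0.11, -19.2, -17.0, -0.0, 0.6], [0, 0, -0.11, -17.2, -19.0, -0.0, 0.6], [0, 0, -0.11, -15.0, -20.8, -0.0, 0.6], [0, 0, -0.11, -12.6, -22.3, -0.0, 0.6], [0, 0, -0.11, -10.1, -23.5, -0.0, 0.6]]
[[0, 0, -0.11, -7.4, -24.5, -0.0, 0.6], [0, 0, -0.11, -4.7, -25.2, -0.0, 0.6], [0, 0, -0.11, -1.9, -25.5, -0.1, 0.6]]
```

```bash
python3 plan.py 0.6 32 510,120,312,1.336 450,-126.4,305,1.336
```

```text
t 26.65 p [451.1 369.3 311.7] rpy [-3.129  0.011  1.337] F [ 0.5  0.1 -0.8] op 30.7
[[0, 0, 0, -25.4, 12.8, 0.1, 0.6], [0, 0, 0, -25.4, 12.8, 0.1, 0.6], [0, 0, 0, -25.4, 12.8, 0.1, 0.6], [-0.002, 0, 0, -25.4, 12.8, 0.1, 0.6], [-0.002, 0.002, 0, -25.5, 12.8, 0.1, 0.6], [-0.002, 0.002, 0, -25.4, 12.8, 0.1, 0.6], [-0.002, 0.002, 0, -25.5, 12.8, 0.0, 0.6], [-0.002, 0.002, 0, -25.4, 12.8, -0.0, 0.6]]
[[-0.002, 0.003, 0, -25.5, 12.7, -0.0, 0.6], [0, 0, 0, -31.7, -0.1, 0.9, 0.6], [0, 0, 0, -31.7, -0.2, 0.9, 0.6], [0, 0, 0, -31.7, -0.1, 0.8, 0.6], [0, 0, 0, -31.7, -0.2, 0.9, 0.6], [0, 0, 0, -31.7, -0.1, 0.8, 0.6], [0, 0, 0, -31.7, -0.2, 0.9, 0.6], [0, 0, 0, -31.7, -0.1, 0.8, 0.6]]
[[0, 0, 0, -31.7, -0.2, 0.9, 0.6]]
```

Emit:
send_rows(rows=[[-0.001,0,0,-25.4,12.8,0,0.6],[-0.001,0.001,0,-25.4,12.8,0,0.6],[-0.001,0.001,0,-25.4,12.8,0,0.6],[-0.002,0.001,0,-25.4,12.8,0,0.6],[-0.002,0.002,0,-25.4,12.8,0,0.6],[-0.002,0.002,0,-25.4,12.8,0,0.6],[-0.002,0.002,0,-25.4,12.8,0,0.6],[-0.002,0.002,0,-25.4,12.8,0,0.6]])

```text
time_s: 27.32
tool_pos: [503.1, 144.9, 307.0]
ee_rot: [-3.139, -0.004, 1.348]
contact_force: [0.9, -0.1, -2.4]
opening: 30.7
```

Emit:
send_rows(rows=[[0,0,0,-25.4,12.7,0,0.6],[0,0,0,-31.7,0,0.9,0.6],[0,0,0,-31.7,0,0.9,0.6],[0,0,0,-31.7,0,0.9,0.6],[0,0,0,-31.7,0,0.9,0.6],[0,0,0,-31.7,0,0.9,0.6]])

```text
time_s: 27.82
tool_pos: [471.6, -45.4, 293.5]
ee_rot: [-3.131, -0.004, 1.349]
contact_force: [0.4, 1.0, -1.7]
opening: 30.9
```

```bash
python3 plan.py 0.6 28 450,-126.4,295,1.336
```

```text
t 27.82 p [471.6 -45.4 293.5] rpy [-3.131 -0.004  1.349] F [ 0.4  1.  -1.7] op 30.9
[[-0.004, 0, 0.004, -27.9, -1.1, -0.6, 0.6], [-0.003, 0, 0.005, -27.9, -1.0, -0.6, 0.6], [-0.004, -0.003, 0.004, -28.0, -0.8, -0.6, 0.6]]
```

Emit:
send_rows(rows=[[-0.004,0,0.004,-28,-1,-0.5,0.6],[-0.003,0,0.004,-28,-1,0,0.6],[-0.003,-0.003,0.004,-20,-1,0,0.6],[0,0,0,0,0,0,0.6]])

```text
time_s: 28.15
tool_pos: [446.8, -126.4, 288.3]
ee_rot: [-3.134, 0.001, 1.33]
contact_force: [-0.3, 0.2, -2.2]
opening: 30.7
```

```bash
python3 plan.py 0.6 25 450,-126.4,150,1.336
```

```text
t 28.15 p [ 446.8 -126.4  288.3] rpy [-3.134e+00  1.000e-03  1.330e+00] F [-0.3  0.2 -2.2] op 30.7
[[0, 0, 0, 0.1, 0.7, 23.0, 0.6], [0, 0, 0, 0.2, 0.7, 23.0, 0.6], [0, 0, 0, 0.1, 0.7, 23.1, 0.6], [-0.002, 0, 0, 0.2, 0.7, 23.0, 0.6], [-0.003, 0, -0.003, 0.1, 0.6, 23.1, 0.6], [-0.002, 0, -0.003, 0.2, 0.5, 23.0, 0.6]]
```

Emit:
send_rows(rows=[[0,0,0,0,0.7,23,0.6],[0,0,0,0,0.7,23,0.6],[0,0,0,0,0.7,23,0.6],[-0.002,0,0,0,0.7,23,0.6],[-0.003,0,-0.003,0,0.6,23,0.6],[-0.002,0,-0.003,0,0.5,18,0.6],[0,0,0,0,0,0,0.6]])

```text
time_s: 28.73
tool_pos: [447.8, -125.2, 145.4]
ee_rot: [-3.139, -0.002, 1.333]
contact_force: [-1.2, 0.7, -2.4]
opening: 30.8
```

```bash
python3 plan.py 0.6 4 450,-126.4,140,1.336
```

```text
t 28.73 p [ 447.8 -125.2  145.4] rpy [-3.139e+00 -2.000e-03  1.333e+00] F [-1.2  0.7 -2.4] op 30.8
[[0, 0, 0, -0.3, 1.2, 2.7, 0.6], [-0.003, 0, -0.003, -0.3, 1.2, 2.7, 0.6]]
```

Emit:
send_rows(rows=[[0,0,0,0,1.2,3,0.6],[-0.003,0,-0.003,0,1.2,3,0.6]])

```text
time_s: 28.9
tool_pos: [449.6, -124.6, 138.6]
ee_rot: [-3.14, -0.003, 1.337]
contact_force: [0.0, -0.2, -1.8]
opening: 31.2
```

Emit:
send_rows(rows=[[0,0,0,0,0,2,0.6]])

```text
time_s: 28.98
tool_pos: [450.2, -124.7, 137.1]
ee_rot: [-3.141, -0.003, 1.337]
contact_force: [0.1, -0.5, -3.1]
opening: 31.3
```

Emit:
send_rows(rows=[[0,0,0,0,0,1.5,0.6]])

```text
time_s: 29.07
tool_pos: [450.8, -124.8, 136.2]
ee_rot: [3.141, -0.002, 1.338]
contact_force: [-0.3, 0.2, -3.3]
opening: 30.8
```

Emit:
send_rows(rows=[[0,0,0,0,0,2,0.6]])

```text
time_s: 29.15
tool_pos: [451.6, -125.1, 135.1]
ee_rot: [3.139, -0.002, 1.338]
contact_force: [0.6, -0.8, -2.3]
opening: 31.3
```

Emit:
send_rows(rows=[[0,0,0,0,0,1.5,0.6]])

```text
time_s: 29.23
tool_pos: [452.1, -125.4, 134.2]
ee_rot: [3.137, -0.001, 1.338]
contact_force: [0.3, 0.3, -1.8]
opening: 31.3
```

Emit:
send_rows(rows=[[0.004,0,0,0,0,1.5,0.6]])

```text
time_s: 29.32
tool_pos: [452.6, -125.8, 133.6]
ee_rot: [3.14, -0.001, 1.338]
contact_force: [-2.9, 0.6, 8.4]
opening: 31.0
```

Emit:
send_rows(rows=[[0.002,0,0,0,0,1.5,0.6]])

```text
time_s: 29.4
tool_pos: [453.0, -126.2, 133.7]
ee_rot: [-3.141, -0.0, 1.338]
contact_force: [-5.0, 2.1, 11.8]
opening: 31.1
```

Bottle is on the floor; release and lift.

Emit:
send_rows(rows=[[0,0,0,0,0,-0.8,0.6],[0,0,0,0,0,0,0.3],[0,0,0,0,0,0,0],[0,0,0,0,0,0,-0.5],[0,0,0,0,0,0,-1],[0,0,0,0,0,0,-1]])

```text
time_s: 29.9
tool_pos: [455.2, -127.5, 137.0]
ee_rot: [3.136, 0.002, 1.337]
contact_force: [-0.4, 0.1, -0.1]
opening: 77.1
```

Emit:
send_rows(rows=[[0,0,0,0,0,-15,-1],[0,0,0,0,0,-25,-1],[0,0,0,0,0,-28,-1],[0,0,0,0,0,-28,-1],[0,0,0,0,0,-28,-1],[0,0,0,0,0,-25,-1],[0,0,0,-25,0,0,-1],[0,0,0,-25,0,0,-1]])

```text
time_s: 30.57
tool_pos: [442.3, -173.1, 292.3]
ee_rot: [3.139, -0.0, 1.343]
contact_force: [0.1, 0.7, -2.0]
opening: 85.3
```

Emit:
send_rows(rows=[[0,0,0,-30,0,0,-1],[0,0,0,-30,0,0,-1],[0,0,0,-30,0,0,-1],[0,0,0,-30,0,0,-1],[0,0,0,-30,0,0,-1],[0,0,0,-15,0,0,-1],[0,0,0,0,0,0,-1]])

```text
time_s: 31.15
tool_pos: [402.8, -345.2, 295.7]
ee_rot: [3.132, 0.005, 1.342]
contact_force: [-0.1, 0.4, 0.1]
opening: 85.2
```

```bash
cat > chk.py <<'E'
from h import *
from workcell import env,eyes,models
top=eyes.snapshot("top"); side=eyes.snapshot("side")
cv2.imwrite("pics/top9.png",top["pixels"]); cv2.imwrite("pics/side9.png",side["pixels"])
cv2.imwrite("pics/top9z.png",cv2.resize(top["pixels"][180:330,250:430],None,fx=4,fy=4))
cv2.imwrite("pics/side9z.png",cv2.resize(side["pixels"][170:310,250:420],None,fx=4,fy=4))
s=env.observe(); print(s["time_s"],s["tool_pos"].round(0),s["contact_force"].round(1))
E
python3 chk.py
```

```text
31.25 [ 404. -343.  296.] [ 0.7 -0.1 -0.2]
```

View pics/top9.png

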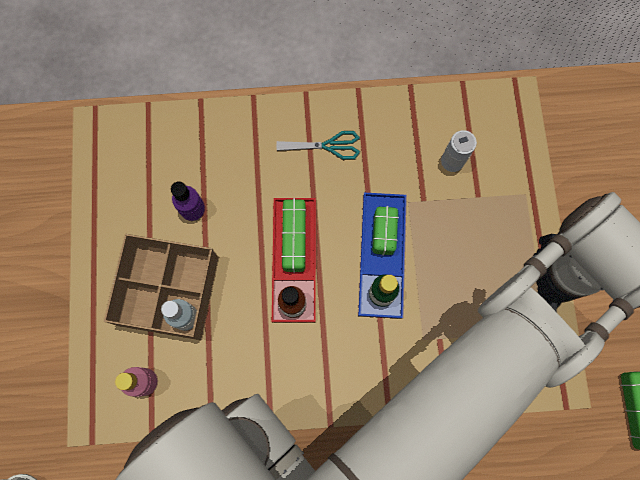

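View pics/top9z.png

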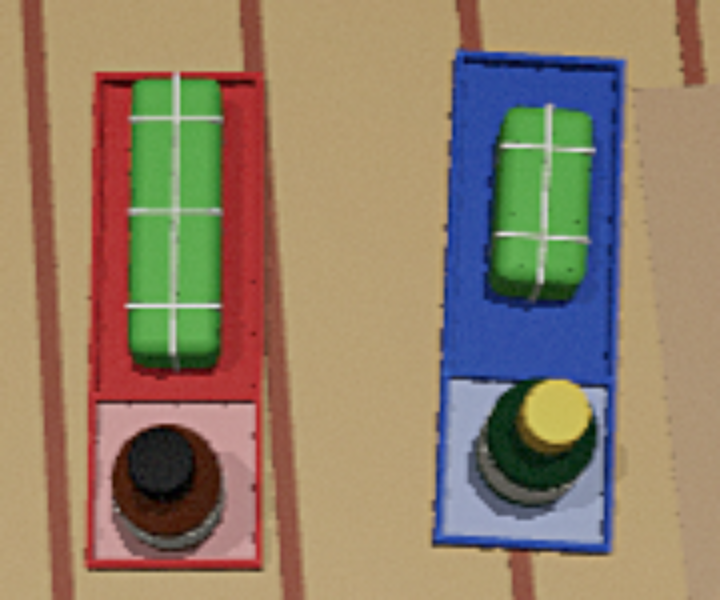

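View pics/side9z.png

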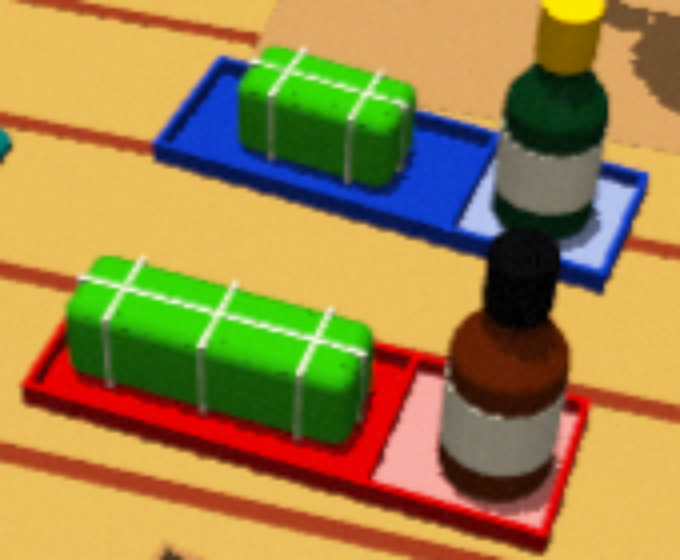

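View pics/side9.png

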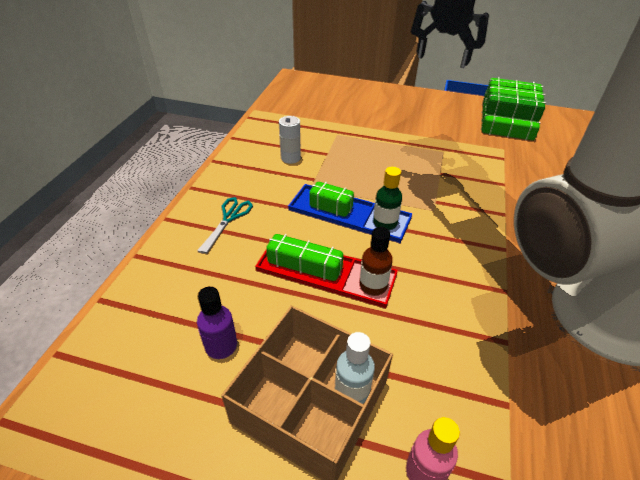

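Run:
```python
from h import *
from workcell import eyes,models
top=eyes.snapshot("top"); side=eyes.snapshot("side")
for n,L,t,at,as_ in(("roll_long",150,(540,51.4,-.072),(293,235),(305,258)),("roll_short",96,(537.1,-137.9,-.131),(386,230),(331,199))):
    V=[]
    for p,a in((top,at),(side,as_)):
        hs=cv2.cvtColor(p["pixels"],cv2.COLOR_BGR2HSV).astype(int); m=((abs(hs[...,0]-60)<12)&(hs[...,1]>120)&(hs[...,2]>60)).astype(np.uint8)
        m=cv2.morphologyEx(m,cv2.MORPH_CLOSE,np.ones((5,5),np.uint8)); _,l=cv2.connectedComponents(m); V.append((p,(l==l[a[1],a[0]+3]).astype(float)))
    for zf in (0,4,12):
        x=back(top,at,28); r=fit(V,box(L-3,46,zf+1,zf+47),[x[0],x[1],-.1]); 
        d=r[0][:2]-np.array(t[:2]); c,s=np.cos(t[2]),np.sin(t[2])
        print(n,zf,r[0].round(2),round(r[1],3),"in tray",round(c*d[0]+s*d[1],1),round(-s*d[0]+c*d[1],1))
```

```text
roll_long 0 [ 5.8522e+02  4.8280e+01 -7.0000e-02] 0.082 in tray 45.3 0.1
roll_long 4 [ 5.8466e+02  4.8390e+01 -7.0000e-02] 0.084 in tray 44.8 0.2
roll_long 12 [ 5.8297e+02  4.8550e+01 -7.0000e-02] 0.12 in tray 43.1 0.3
roll_short 0 [ 5.8277e+02 -1.4638e+02 -1.6000e-01] 0.104 in tray 46.4 -2.4
roll_short 4 [ 5.8144e+02 -1.4551e+02 -1.6000e-01] 0.107 in tray 45.0 -1.8
roll_short 12 [ 5.8007e+02 -1.4322e+02 -1.6000e-01] 0.152 in tray 43.3 0.3
```

Both cakes sit centred in their troughs (44.8 and 45.0 mm along the tray, against a nominal 44) and flat. Handing in.

```bash
python3 -c "
from workcell import env
print(env.sign_off())"
```

```text
the job is handed in; nothing more can be done
None
```

Both gift trays are made up, and I handed the job in at about 31 s of the 99 s allowed. I worked in the order asked: long cake then amber bottle on the red tray, then short cake and green bottle on the blue one.

**Cakes:** the last pictures (top and side) show both lying flat and fitted centred in their troughs. The long cake is at 44.8 mm along the tray and the short one at 45.0 mm, against a nominal 44 mm. The short cake is about 2 mm to one side.

**Bottles:** both stand upright in their pockets by eye in both pictures. I did not measure their tilt.

**Left alone:** the white-cap bottle, the can, the scissors and the look-alikes look unmoved against the first pictures. The gripper is clear of everything.

**One slip:** while setting down the amber bottle I gave a tilt correction in the wrong direction. For about 0.3 s it was tilted about 4° and pressed on the tray floor with about 22 N. I lifted it, straightened it and set it down again; it touched down a second time at about 17 N before I released it.

**Estimate differences:** the top and side cameras disagreed by 2 to 3 mm on positions, so I used averages. The long cake showed no clear floor contact in the force reading before I released it, so it may have dropped a millimetre or two.

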